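# Issue a batch of wooden balls from the dial dispenser and hang up its order tags

### The job

Set the catch tray under the mouth of the ball dispenser, turn the dispenser's dial to the middle-sized hole, the one that lets the wooden balls out but holds back the dark steel follower ball, and only then tip the hopper until every wooden ball lies in the tray. Lower the hopper fully back to its rest and shut it by turning the dial to the small hole, carry the tray with the balls to the middle of the green mat, and hang every order tag that stands in the wooden stand by its hole on a peg of the peg rail. The follower ball must stay in the hopper, and the varnish jar and the sanding block must be left where they are.

Things in the scene. Friction and masses are not known exactly. Their poses are not given: they have to be found in the camera images.
- dispenser: Fixed stand of the ball dispenser. Origin on the bench below the hopper's pivot; x = pouring direction, z up. The pivot axis runs along y through x=0, z=95 mm. Base plate from x=-185 to +5 mm, y=-55..55 mm; the tray goes in front of it. Mouth at x=40, z=95 mm; tipped slowly, balls land up to 80 mm beyond it; fully tipped, the mouth stays 60 mm above the bench.
- hopper (a joint): Tipping angle (rad) of the open trough (196x66 mm, clear sides 62 mm high, V floor with low ribs through the pivot, mouth 31 mm before it, rear wall 167 mm behind): 0 = rest, leaning back 12 degrees, balls at the rear; 0.21 level; 0.85 stop, sloping 37 degrees to the mouth. Grows as its rear is lifted. Stiff hinge (0.8 N m friction), stays where left.
- hopper_handle (a point): Middle of the hopper's handle: black horizontal bar 12 mm thick, 62 mm free length along the dispenser's y axis, over the rear of the trough and 38 mm above its rim. Pinch it from above; it swings about the pivot (172 mm radius) and may turn between the fingers.
- dial (a joint): Angle (rad) of the yellow plate at the mouth about the trough's long axis. 0: middle hole (40 mm) at the outlet; 0.77: small hole (22 mm, blocks all); 1.885: big hole (56 mm, follower escapes). Stops at -0.25 and 2.05. Growing = right-hand turn about the pouring direction: knob goes over the top from the dispenser's +y to its -y side. No detents, light friction; balls fit within 0.07 of 0.
- dial_knob (a point): Middle of the red knob on the dial's lever: cylinder 16 mm thick, 40 mm long, standing forward from the plate parallel to the dial's axis, 96 mm from it; this point is 19 mm before the plate's face (plate 152 mm across). At dial 0 the lever leans 54 degrees from straight up to the dispenser's +y side. Pinch from above; it turns between the fingers.
- dial_axis (a point): Point on the dial's axis, in the plane square to it in which the knob's middle goes round; tips with the hopper. Its x axis points along the dial's axis, out of the mouth.
- follower: Dark steel follower ball, 48 mm across, 0.12 kg, always behind the wooden balls in the hopper; origin at its centre.
- ball_1: Light wooden ball, 32 mm across, 0.03 kg, in the hopper at the start; origin at its centre. May be absent.
- ball_2: Light wooden ball, 32 mm across, 0.03 kg, in the hopper at the start; origin at its centre. May be absent.
- ball_3: Light wooden ball, 32 mm across, 0.03 kg, in the hopper at the start; origin at its centre. May be absent.
- ball_4: Light wooden ball, 32 mm across, 0.03 kg, in the hopper at the start; origin at its centre. May be absent.
- tray: Blue open tray, 160 (x) by 140 mm (y), 0.25 kg. Origin at the centre of its underside. Floor 5 mm; three walls 5 mm thick, 40 mm high; the wall at its +x end 12 mm thick, 85 mm high, middle plane at x=+74 mm: grip it there from above, closing along x. Under the mouth: -x end towards the dispenser, axes parallel, centre 100 mm before the pivot.
- issue_mat: Thin green mat with black edge, 200 mm (its x) by 220 mm (its y), flat on the bench. Origin at its centre.
- tag_stand: Fixed wooden block, 60x200x40 mm, with a slot along its y axis, 30 mm deep and 13 mm wide, in which the order tags stand upright 62 mm apart. Origin at the centre of its underside.
- tag_1: Order tag (orange), an upright plate 46 mm wide (its y), 10 mm thick (its x), 125 mm high, 0.06 kg, with a round hole of 28 mm through its thickness. Origin at the middle of its bottom edge; hole centre 80 mm up. It stands loosely in the stand; pinch its top 25 mm, fingers closing along its x. May be absent.
- tag_2: Order tag (white), an upright plate 46 mm wide (its y), 10 mm thick (its x), 125 mm high, 0.06 kg, with a round hole of 28 mm through its thickness. Origin at the middle of its bottom edge; hole centre 80 mm up. It stands loosely in the stand; pinch its top 25 mm, fingers closing along its x. May be absent.
- tag_3: Order tag (red), an upright plate 46 mm wide (its y), 10 mm thick (its x), 125 mm high, 0.06 kg, with a round hole of 28 mm through its thickness. Origin at the middle of its bottom edge; hole centre 80 mm up. It stands loosely in the stand; pinch its top 25 mm, fingers closing along its x. May be absent.
- tag_1_hole (a point): Centre of the hole of tag_1; axes as the tag's.
- tag_2_hole (a point): Centre of the hole of tag_2; axes as the tag's.
- tag_3_hole (a point): Centre of the hole of tag_3; axes as the tag's.
- peg_rail: Fixed wooden rail, 170 mm long (y), top 123 mm high. Three steel pegs, 10 mm thick, stand out to its -x side. Origin on the bench below their roots. Their centre lines lie at y=-60, 0, +60 mm and run from the face (x=0, z=110 mm) through the middle (x=-40, z=119) up to the tip (x=-75, z=126). A hung tag's hole centre is 9 mm below the centre line.
- varnish_jar: Bystander: brown jar with red lid, 87 mm across, 127 mm high, origin under its centre.
- sanding_block_b: Bystander: brown cork sanding block, 63x106x35 mm.

How it is judged:
On the way, in this order (a step that is already met when the one before it is completed fails the run):
1. the dial is set to the middle hole while the hopper is still at rest (value of joint dial between -0.1 and 0.1 rad and value of joint hopper below 0.1 rad), for 0.2 s.
2. every wooden ball is in the tray (x of ball_1 in the frame of tray between -0.078 and 0.07 m and y of ball_1 in the frame of tray between -0.068 and 0.068 m and z of ball_1 in the frame of tray between 0.005 and 0.075 m and x of ball_2 in the frame of tray between -0.078 and 0.07 m and y of ball_2 in the frame of tray between -0.068 and 0.068 m and z of ball_2 in the frame of tray between 0.005 and 0.075 m and x of ball_3 in the frame of tray between -0.078 and 0.07 m and y of ball_3 in the frame of tray between -0.068 and 0.068 m and z of ball_3 in the frame of tray between 0.005 and 0.075 m and x of ball_4 in the frame of tray between -0.078 and 0.07 m and y of ball_4 in the frame of tray between -0.068 and 0.068 m and z of ball_4 in the frame of tray between 0.005 and 0.075 m), for 0.2 s.
At the end, for the whole second after the job is handed in: All wooden balls in the tray, which stands flat with its centre within 50 mm of the mat's; hopper at rest (under 0.06 rad), follower in it, dial at the small hole (0.65 to 0.89 rad); each tag still on a peg (hole within 33 mm of the peg's middle along it, 15 mm sideways, tilt under 0.35) (all of step 2 and value of joint hopper below 0.06 rad and height (world z) of follower above 0.07 m and horizontal distance between tray and issue_mat below 0.05 m and height (world z) of tray below 0.01 m and angle between tray's own z axis and vertical below 0.08 rad and value of joint dial between 0.65 and 0.89 rad and ((x of tag_1_hole in the frame of peg_rail between -0.073 and -0.007 m and y of tag_1_hole in the frame of peg_rail between -0.075 and -0.045 m and z of tag_1_hole in the frame of peg_rail between 0.095 and 0.125 m) or (x of tag_1_hole in the frame of peg_rail between -0.073 and -0.007 m and y of tag_1_hole in the frame of peg_rail between -0.015 and 0.015 m and z of tag_1_hole in the frame of peg_rail between 0.095 and 0.125 m) or (x of tag_1_hole in the frame of peg_rail between -0.073 and -0.007 m and y of tag_1_hole in the frame of peg_rail between 0.045 and 0.075 m and z of tag_1_hole in the frame of peg_rail between 0.095 and 0.125 m)) and angle between each of tag_1, tag_2, tag_3's own z axis and vertical below 0.35 rad and linear speed of each of tag_1, tag_2, tag_3 below 0.05 m/s and ((x of tag_2_hole in the frame of peg_rail between -0.073 and -0.007 m and y of tag_2_hole in the frame of peg_rail between -0.075 and -0.045 m and z of tag_2_hole in the frame of peg_rail between 0.095 and 0.125 m) or (x of tag_2_hole in the frame of peg_rail between -0.073 and -0.007 m and y of tag_2_hole in the frame of peg_rail between -0.015 and 0.015 m and z of tag_2_hole in the frame of peg_rail between 0.095 and 0.125 m) or (x of tag_2_hole in the frame of peg_rail between -0.073 and -0.007 m and y of tag_2_hole in the frame of peg_rail between 0.045 and 0.075 m and z of tag_2_hole in the frame of peg_rail between 0.095 and 0.125 m)) and ((x of tag_3_hole in the frame of peg_rail between -0.073 and -0.007 m and y of tag_3_hole in the frame of peg_rail between -0.075 and -0.045 m and z of tag_3_hole in the frame of peg_rail between 0.095 and 0.125 m) or (x of tag_3_hole in the frame of peg_rail between -0.073 and -0.007 m and y of tag_3_hole in the frame of peg_rail between -0.015 and 0.015 m and z of tag_3_hole in the frame of peg_rail between 0.095 and 0.125 m) or (x of tag_3_hole in the frame of peg_rail between -0.073 and -0.007 m and y of tag_3_hole in the frame of peg_rail between 0.045 and 0.075 m and z of tag_3_hole in the frame of peg_rail between 0.095 and 0.125 m))); the robot touches nothing.
It fails at once if the follower ball falls out of the hopper (height (world z) of follower below 0.05 m).
It fails at once if the jar is disturbed (moved more than 30 mm) (distance of varnish_jar from where it was at the start of the episode above 0.03 m).
It fails at once if the sanding block is disturbed (moved more than 30 mm) (distance of sanding_block_b from where it was at the start of the episode above 0.03 m).
Of ball_1, ball_2, ball_3, ball_4 only 2 to 4 are there at a start; the rules pass over those that are not, and their reading is None.
Of tag_1, tag_2, tag_3 only 2 to 3 are there at a start; the rules pass over those that are not, and their reading is None.
At some moment in a run one of tray may be knocked a few centimetres aside while the robot is not near it.
It also fails if it takes over 210 s, if anything falls off the work surface, if the arm or the gripper's body presses on something with over 40 N, if the wrist force passes 120 N, or if a joint passes its speed limit or range.

### The arm

A 6-joint arm with a two-finger parallel gripper is mounted at the origin on a cart in front of the work surface, level with it; the furniture and walls round the work are solid. World frame = base frame: x ahead of the robot, y to its left, z up, the work surface at z = 0. Lengths are in m, angles in rad, forces in N, time in s.
With the tool pointing down it reaches from about 0.35 to 0.775 m from the base axis. Payload 7.3 kg.
Tool frame: the origin (TCP) lies at the centre of the arm's flange, where the gripper is bolted on; the fingertips stand 178 mm ahead of it and the grasp point (between the pads) lies 159 mm ahead of it; z points along the fingers, y is the line along which they close (so a half turn about z gives the same grasp; the last joint's range is limited). The gripper opens to 92 mm and grips with 3 to 60 N. Pads are 19 mm wide; open, the fingers measure 130 mm over their backs; the gripper's body (75 mm by 190 mm) begins 47 mm behind the grasp point.
Start: joints at [-1.425, 0.342, 1.524, -0, 1.275, -0.146], TCP at [0.151, -0.503, 0.405] pointing down, gripper open.
Joint ranges: [-2.53, 2.53], [-0.77, 2.02], [0.04, 2.7], [-1, 4.14], [0.28, 2.66], [-3.11, 3.11]. Speed limits (rad/s): [2.57, 2.57, 3.14, 3.14, 3.14, 3.14].

### API

Orientations are given as [roll, pitch, yaw] about the fixed x, y, z axes, in that order (R = Rz(yaw) Ry(pitch) Rx(roll)).
In Python, from cell import robot gives the robot as it stands.
- The arm moves only by the shell command python3 drive.py FILE [OPENING] [FORCE], which reads ROWS from the file FILE. ROWS is a JSON list of rows, 1 to 8 of them, each written [[dx, dy, dz], [rx, ry, rz]]: dx, dy, dz in cm, then a rotation vector rx, ry, rz in rad; each row shifts and turns the commanded pose from where the row before left it, along the tool's axes as they then stand; what a row does not reach is not made up. A row lasts 1/12 s, in which the tool goes at most 0.0417 m and 0.125 rad, less where a joint would pass 70% of its speed; a pose out of reach is approached as far as the arm can. OPENING is the finger opening in m, set as the command begins (- or left out keeps the last). The fingers move at their own pace and stop on an object; FORCE is the grip in N (left out, the last holds). Time passes only in rows, so rows that do not move let the fingers close. It prints the time, the measured TCP pose, the force, the opening and the grip force at its end. Input that does not fit is refused with a message, and nothing moves.
- robot.observe(): the state, without advancing time (a new reading comes with each control period).
- robot.read_camera(name): name is "scene" or "top" or "wrist"; returns a dict with "image" (400x640x3 uint8, red, green, blue), "fx", "fy", "cx", "cy" (pixels), "pose" (4x4, takes a point from camera to world coordinates). Camera axes: x right, y down, z forward; pixel columns grow to the right and rows downward; lengths in m; the calibration is good to about 2 mm. The wrist camera is an equidistant fisheye: a pixel r from the principal point sees the ray r / f radians off the axis. A picture is of the moment at which its call begins. There is no depth.
- robot.hand_in(): hands the job in; it is judged then, once.
The state is a dict: "time": time; "qpos": joint angles; "qvel": joint speeds; "joint_efforts": joint torques, N m; "tool_pos": TCP position; "tool_rot": TCP orientation; "contact_force": force on the tool from outside, world axes, zero at the start; "torque": the same for the moment, N m; "opening": finger opening in m; "grip_force": force on a finger pad.
Only numpy, scipy, OpenCV 4.12 (cv2) and the standard library are available. Lean on these libraries where they do the work, as an engineer would, in place of code of your own. Each camera call takes 0.05 s, during which the arm holds its last target. There are 200 camera calls.

## Working session

There is one attempt and no reset: what is moved stays moved. The work goes in short steps, Python scripts to look and compute and a shell command to move; the robot and the scene stay as the last step left them, time stands still between calls to the robot, and variables do not carry over. Pictures are saved under pics/ and viewed, at most 14 in all, crops included, and the job is handed in when it is done.

```bash
ls; mkdir -p pics; python3 - <<'E'
from cell import robot
import cv2
for n in ("scene","top"):
    c=robot.read_camera(n); print(n,c["fx"],c["fy"],c["cx"],c["cy"],c["pose"].tolist() if hasattr(c["pose"],'tolist') else c["pose"])
    cv2.imwrite(f"pics/{n}0.png",cv2.cvtColor(c["image"],cv2.COLOR_RGB2BGR))
print(robot.observe())
E
```

```text
cell.py
drive.py
pics
scene 479.23160446602384 479.23160446602384 328.3011863298557 206.34827300659447 [[0.7755041090078938, 0.5317455821341905, -0.34035277697213373, 1.0050053271991], [0.6311873380371663, -0.6410525467652551, 0.4366396415665165, -0.5049358750119751], [0.013997185911038433, -0.553442199481166, -0.8327699626067337, 1.1853166883346429], [0.0, 0.0, 0.0, 1.0]]
top 421.3770555660091 421.3770555660091 326.14047139901226 195.32013598323937 [[-0.009359278569949584, -0.9891841350530515, 0.1463801587101074, 0.3919606667543528], [-0.9998403105412477, 0.011486007329770457, 0.013690326964737824, 0.054102123922286756], [-0.015223577813084912, -0.1462286517580143, -0.9891336735161744, 1.3631358156461009], [0.0, 0.0, 0.0, 1.0]]
{'time': 0.1, 'qpos': array([-1.42501327e+00,  3.42653517e-01,  1.52492122e+00,  9.74875708e-07,
        1.27541842e+00, -1.46011411e-01]), 'qvel': array([-0.0005786 , -0.00203423, -0.00279491,  0.00102694, -0.00012102,
        0.00232436]), 'joint_efforts': array([ 1.21019631e-03, -4.32003701e+01, -2.44695532e+01,  7.19132437e-02,
        5.26160456e-02, -6.17665091e-05]), 'tool_pos': array([ 0.15102516, -0.50268064,  0.40411415]), 'tool_rot': array([-3.14020719e+00, -2.04685722e-04,  2.91794046e-01]), 'contact_force': array([-0.93091078, -0.18240987, -0.22151036]), 'torque': array([ 0.00728978,  0.03944424, -0.01229078]), 'grip_force': 0.0, 'opening': 0.09217498775306576}
```

View pics/scene0.png

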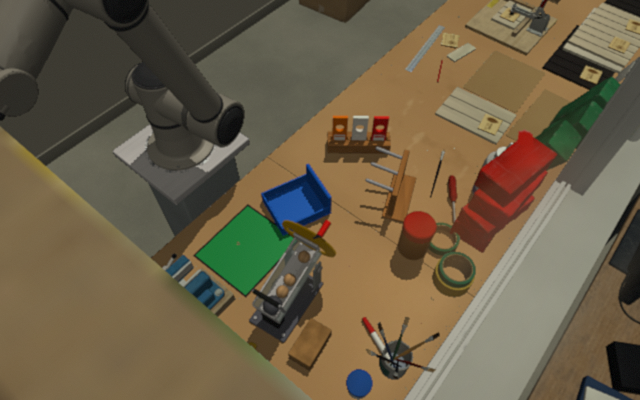

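View pics/top0.png

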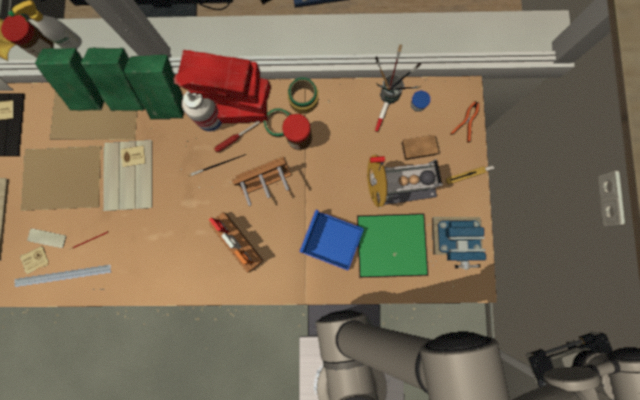

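The two views agree. The dispenser, near top (405,182), pours towards +y with its knob at (376,158), on the -y side, so the big hole is set. The tray is at (333,240), the mat at (392,245), the stand with 3 tags at (235,242), the rail at (265,178), the jar at (297,130) and the block at (420,147). I'll enlarge both views.

```bash
cat > h.py <<'E'
import numpy as np, cv2
from cell import robot
def cam(n):
    c=robot.read_camera(n); return c
def ray(c,u,v):
    P=np.array(c["pose"]); d=P[:3,:3]@np.array([(u-c["cx"])/c["fx"],(v-c["cy"])/c["fy"],1.]); return P[:3,3],d
def on(c,u,v,z):
    o,d=ray(c,u,v); return o+d*(z-o[2])/d[2]
def proj(c,p):
    P=np.array(c["pose"]); q=P[:3,:3].T@(np.asarray(p)-P[:3,3]); return c["fx"]*q[0]/q[2]+c["cx"],c["fy"]*q[1]/q[2]+c["cy"]
def tri(a,b):
    (o,d),(p,e)=a,b; d=d/np.linalg.norm(d); e=e/np.linalg.norm(e)
    s=np.linalg.lstsq(np.c_[d,-e],p-o,rcond=None)[0]; x,y=o+s[0]*d,p+s[1]*e
    return (x+y)/2,np.linalg.norm(x-y)
def crop(c,x0,y0,x1,y1,k,f):
    im=cv2.resize(c["image"][y0:y1,x0:x1],None,fx=k,fy=k,interpolation=cv2.INTER_CUBIC)
    for x in range((x0+19)//20*20,x1,20): cv2.putText(im,str(x),(int((x-x0)*k),9),0,.3,(255,255,255)); cv2.line(im,(int((x-x0)*k),10),(int((x-x0)*k),14),(255,255,255))
    for y in range((y0+19)//20*20,y1,20): cv2.putText(im,str(y),(0,int((y-y0)*k)),0,.3,(255,255,255))
    cv2.imwrite(f,cv2.cvtColor(im,cv2.COLOR_RGB2BGR))
def mask(c,lo,hi,box=None):
    m=cv2.inRange(cv2.cvtColor(c["image"],cv2.COLOR_RGB2HSV),lo,hi)
    if box is not None:
        k=np.zeros_like(m); x0,y0,x1,y1=box; k[y0:y1,x0:x1]=255; m&=k
    return m
def big(m): return max(cv2.findContours(m,cv2.RETR_EXTERNAL,cv2.CHAIN_APPROX_NONE)[0],key=cv2.contourArea)
E
python3 - <<'E'
from h import *
s=cam("scene");t=cam("top")
crop(s,180,100,430,360,2.3,"pics/s1.png"); crop(t,200,110,460,290,3,"pics/t1.png")
E
```

```text
(no output)
```

View pics/s1.png

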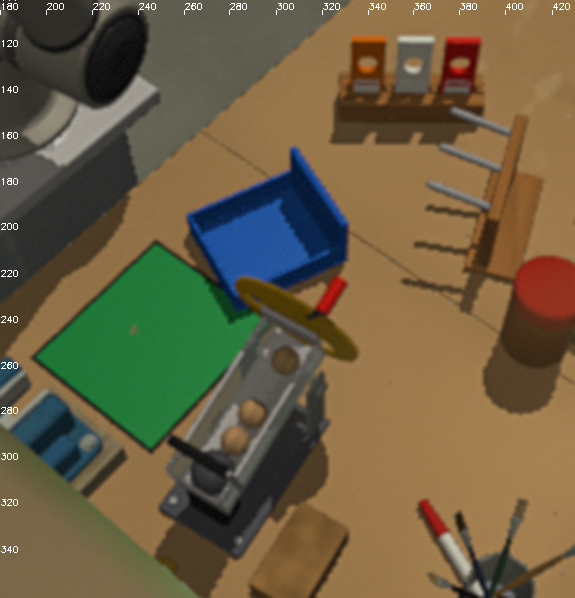

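View pics/t1.png

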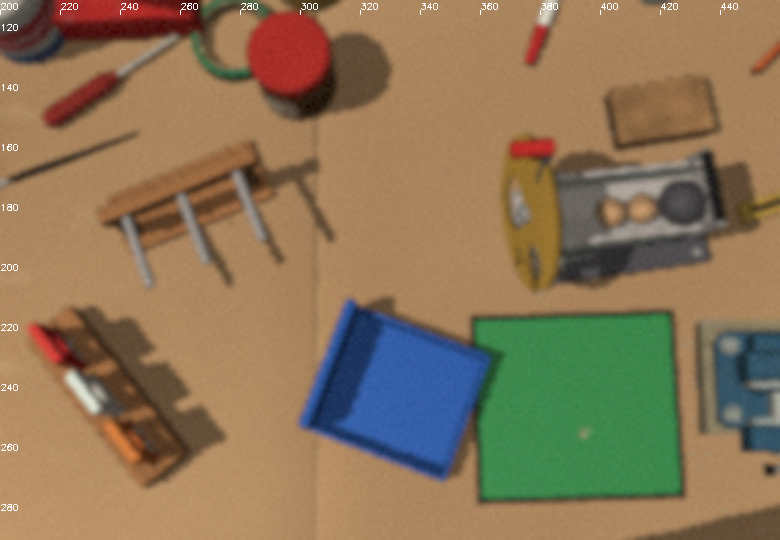

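The scene view shows the tray's tall wall facing away from the dispenser, the knob red at (322,229), the handle from (254,291) to (281,304), and three wooden balls plus the dark follower at (270,304). In top, the knob is at (377,159) and the handle runs (435,161)-(441,186). Next I'll measure.

```bash
python3 - <<'E'
from h import *
s=cam("scene");t=cam("top")
S=lambda x,y:ray(s,180+x/2.3,100+y/2.3); T=lambda x,y:ray(t,200+x/3,110+y/3)
np.set_printoptions(precision=4,suppress=True)
for n,a,b in [("knob",(328,298),(532,149)),("hnd A(-yd)",(232,470),(705,155)),("hnd B",(172,440),(722,226)),("disc",(296,318),(531,212)),
 ("discknobend",(355,355),(522,137)),("disc other",(238,283),(540,290)),
 ("pegtip1",(430,184),(264,240)),("pegtip2",(442,147),(208,262)),("pegtip3",(453,110),(151,284)),
 ("pegroot1",(489,206),(238,172)),("pegroot2",(499,168),(180,193)),("pegroot3",(509,132),(122,215)),
 ("tagO",(367,38),(108,422)),("tagW",(414,37),(68,372)),("tagR",(463,38),(32,325))]:
    p,e=tri(S(*a),T(*b)); print(n,p,round(e,4))
T0=lambda x,y,z:on(t,200+x/3,110+y/3,z)[:2]
print("tray wall",T0(350,300,.085),T0(302,425,.085),"low",T0(491,350,.04),T0(444,479,.04))
S0=lambda x,y,z:on(s,180+x/2.3,100+y/2.3,z)[:2]
print("tray S wall",S0(292,147,.085),S0(348,225,.085),"low",S0(188,213,.04),S0(240,308,.04))
print("mat",[T0(x,y,0) for x,y in ((472,316),(674,311),(684,495),(479,502))])
print("stand",[T0(x,y,.04) for x,y in ((72,307),(188,448),(148,486),(32,340))])
print("stand S",[S0(x,y,.04) for x,y in ((338,105),(484,107))])
print("tagtops T",[T0(x,y,.135) for x,y in ((108,422),(68,372),(32,325))], "S",[S0(x,y,.135) for x,y in ((367,38),(414,37),(463,38))])
print("base corners S",[S0(x,y,.01) for x,y in ((238,557),(161,508),(325,425))],"T",[T0(x,y,.01) for x,y in ((709,257),(710,258))])
print("block",[T0(x,y,.035) for x,y in ((606,93),(708,76),(719,129),(617,147))],"jar",T0(289,55,.127))
for n,c in(("s",s),("t",t)):
    m=mask(c,(0,150,120),(8,255,255),(300,215,340,250) if n=="s" else (365,150,395,170)); print(n,cv2.minAreaRect(big(m)))
E
```

```text
knob [ 0.6524 -0.0703  0.2479] 0.0014
hnd A(-yd) [ 0.6682 -0.2443  0.1587] 0.0077
hnd B [ 0.5989 -0.2581  0.1547] 0.0083
disc [ 0.6106 -0.0753  0.1677] 0.0022
discknobend [ 0.6854 -0.0688  0.1646] 0.0027
disc other [ 0.5347 -0.0821  0.1685] 0.0012
pegtip1 [0.5953 0.1873 0.1209] 0.0058
pegtip2 [0.5733 0.2425 0.1214] 0.0047
pegtip3 [0.5508 0.2976 0.125 ] 0.0029
pegroot1 [0.6663 0.2141 0.1102] 0.0032
pegroot2 [0.6439 0.2714 0.1098] 0.0009
pegroot3 [0.6213 0.3292 0.1081] 0.0036
tagO [0.4068 0.3241 0.1408] 0.0225
tagW [0.4546 0.3628 0.1442] 0.0234
tagR [0.5023 0.4015 0.1426] 0.0182
tray wall [0.5362 0.1011] [0.4106 0.1501] low [ 0.487  -0.0443] [0.3547 0.007 ]
tray S wall [0.4131 0.1478] [0.5437 0.0995] low [0.357  0.0089] [ 0.5012 -0.0527]
mat [array([ 0.5269, -0.0276]), array([ 0.5299, -0.2455]), array([ 0.3346, -0.2476]), array([ 0.3292, -0.031 ])]
stand [array([0.5371, 0.3965]), array([0.3887, 0.2718]), array([0.3503, 0.3128]), array([0.5026, 0.4378])]
stand S [array([0.3895, 0.27  ]), array([0.5447, 0.3948])]
tagtops T [array([0.4145, 0.334 ]), array([0.4631, 0.3741]), array([0.5094, 0.4107])] S [array([0.3971, 0.319 ]), array([0.4432, 0.3599]), array([0.4936, 0.3997])]
base corners S [array([ 0.694 , -0.2726]), array([ 0.5919, -0.2858]), array([ 0.6682, -0.0945])] T [array([ 0.5869, -0.2834]), array([ 0.5858, -0.2845])]
block [array([ 0.7635, -0.1749]), array([ 0.7809, -0.2855]), array([ 0.7221, -0.2945]), array([ 0.7037, -0.1846])] jar [0.7818 0.1599]
s ((323.8076477050781, 227.5384521484375), (5.8243513107299805, 16.641006469726562), 33.690067291259766)
t ((377.0, 158.5), (5.0, 14.0), 90.0)
```

```bash
cat >> h.py <<'E'
from scipy.spatial.transform import Rotation as Ro
np.set_printoptions(precision=4,suppress=True)
def delta(p,yaw=None,g=.159):
    """tool-axis move bringing the grasp point (g ahead of TCP) to p; rz for the yaw (made after)"""
    o=robot.observe(); R=Ro.from_euler("xyz",o["tool_rot"])
    gp=o["tool_pos"]+R.apply([0,0,g])
    d=R.inv().apply(np.array(p)-gp)
    print("grasp",gp,"yaw",round(np.degrees(o["tool_rot"][2]),1),"t",round(o["time"],1),"-> d",d,"rz",None if yaw is None else round(-((np.radians(yaw)-o["tool_rot"][2]+np.pi)%(2*np.pi)-np.pi),3))
E
echo '[[[0,0,0],[0,0,-0.117]],[[0,0,0],[0,0,-0.117]],[[0,0,0],[0,0,-0.117]],[[0,0,0],[0,0,-0.117]],[[0,0,0],[0,0,-0.117]],[[0,0,0],[0,0,-0.117]],[[0,0,0],[0,0,-0.117]],[[0,0,0],[0,0,-0.117]]]' > mv.in && python3 drive.py mv.in 0.05 20
echo '[[[0,0,0],[0,0,-0.117]],[[0,0,0],[0,0,-0.117]],[[0,0,0],[0,0,-0.117]],[[0,0,0],[0,0,-0.117]]]' > mv.in && python3 drive.py mv.in
python3 -c "
from h import *
delta([.60,-.10,.27],97)"
```

```text
time: 0.97
tool_pos: [0.1511, -0.5028, 0.4047]
tool_rot: [-3.142, -0.0, 1.234]
contact_force: [0.1, 1.1, -0.8]
opening: 0.0504
grip_force: 0.0
time: 1.3
tool_pos: [0.151, -0.5028, 0.4047]
tool_rot: [-3.142, -0.0, 1.702]
contact_force: [0.3, -1.0, -0.4]
opening: 0.0497
grip_force: 0.0
grasp [ 0.151  -0.5028  0.2457] yaw 97.5 t 1.3 -> d [ 0.3408  0.4977 -0.0243] rz 0.009
```

Careful with the scale: shifts go in cm. That gives: 0.031 m is 3.1, 0.021 m is 2.1.

```bash

echo '[[[2.1,3.1,-0.2],[0,0,0]],[[2.1,3.1,-0.2],[0,0,0]],[[2.1,3.1,-0.2],[0,0,0]],[[2.1,3.1,-0.2],[0,0,0]],[[2.1,3.1,-0.2],[0,0,0]],[[2.1,3.1,-0.2],[0,0,0]],[[2.1,3.1,-0.2],[0,0,0]],[[2.1,3.1,-0.2],[0,0,0]]]' > mv.in && python3 drive.py mv.in >/dev/null
echo '[[[2.1,3.1,-0.2],[0,0,0]],[[2.1,3.1,-0.2],[0,0,0]],[[2.1,3.1,-0.2],[0,0,0]],[[2.1,3.1,-0.2],[0,0,0]],[[2.1,3.1,-0.2],[0,0,0]],[[2.1,3.1,-0.2],[0,0,0]],[[2.1,3.1,-0.2],[0,0,0]],[[0,0,0],[0,0,0]]]' > mv.in && python3 drive.py mv.in
python3 - <<'E'
from h import *
w=cam("wrist"); print(w["fx"],w["cx"],w["cy"],w["pose"])
delta([.6524,-.0703,.25],97)
cv2.imwrite("pics/w1.png",cv2.cvtColor(w["image"],cv2.COLOR_RGB2BGR))
E
```

```text
time: 2.63
tool_pos: [0.5765, -0.1279, 0.4344]
tool_rot: [3.139, -0.001, 1.701]
contact_force: [-0.4, 0.0, -0.7]
opening: 0.0504
grip_force: 0.0
309.70691628693146 321.97442180058096 200.99583816006603 [[ 0.9915  0.1234  0.0418  0.5654]
 [ 0.1303 -0.9454 -0.2988 -0.0464]
 [ 0.0026  0.3017 -0.9534  0.4142]
 [ 0.      0.      0.      1.    ]]
grasp [ 0.575  -0.1297  0.2751] yaw 97.4 t 2.7 -> d [0.0489 0.0845 0.0252] rz 0.007
```

View pics/w1.png

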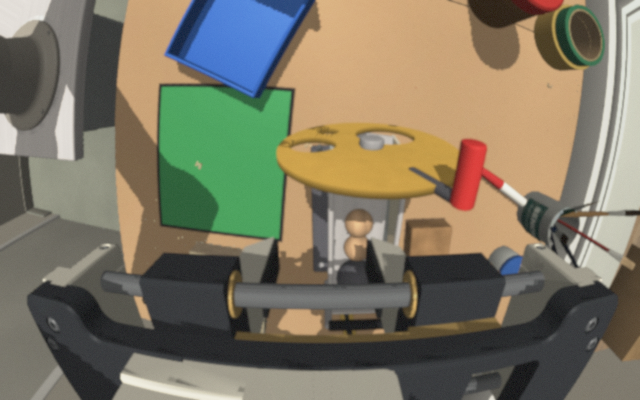

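The wrist view shows the plate from above. The red knob spans about (472,145) to (463,205) and the hub pin is at (372,143). I'll triangulate against the fixed cameras.

```bash
cat >> h.py <<'E'
def wray(c,u,v):
    x,y=(u-c["cx"])/c["fx"],(v-c["cy"])/c["fy"]; r=np.hypot(x,y); P=np.array(c["pose"])
    return P[:3,3],P[:3,:3]@np.array([x/r*np.sin(r),y/r*np.sin(r),np.cos(r)])
def multi(rays):
    A=np.zeros((3,3));b=np.zeros(3)
    for o,d in rays:
        d=d/np.linalg.norm(d);M=np.eye(3)-np.outer(d,d);A+=M;b+=M@o
    x=np.linalg.solve(A,b); return x,[round(float(np.linalg.norm(np.cross(x-o,d/np.linalg.norm(d)))),4) for o,d in rays]
E
python3 - <<'E'
from h import *
s=cam("scene");t=cam("top");w=cam("wrist")
print(cv2.minAreaRect(big(mask(w,(0,150,100),(8,255,255),(440,120,490,220)))))
ws=[wray(w,*cv2.minAreaRect(big(mask(w,(0,150,100),(8,255,255),(440,120,490,220))))[0])]
print("knob",multi([ray(s,323.8,228.5),ray(t,377.3,159.3)]+ws))
print("knob ends",multi([ray(s,180+342/2.3,100+281/2.3),ray(t,370.5,159.3),wray(w,472,143)]),multi([ray(s,180+317/2.3,100+312/2.3),ray(t,384.5,159.3),wray(w,463,206)]))
print("disc ends",multi([ray(s,180+238/2.3,100+283/2.3),wray(w,277,157)]),multi([ray(s,180+356/2.3,100+353/2.3),wray(w,467,160)]))
print("trough edge dir", [wray(w,*p) for p in()])
E
```

```text
((476.60809326171875, 167.8513641357422), (26.797035217285156, 71.18476104736328), 9.462323188781738)
knob (array([ 0.6537, -0.0696,  0.2531]), [0.0005, 0.001, 0.0008])
knob ends (array([ 0.6513, -0.0524,  0.2528]), [0.0032, 0.0022, 0.0052]) (array([ 0.6535, -0.0915,  0.2498]), [0.0011, 0.0025, 0.0032])
disc ends (array([ 0.5376, -0.0902,  0.1843]), [0.0051, 0.0051]) (array([ 0.6884, -0.0726,  0.1769]), [0.0023, 0.0023])
trough edge dir []
```

```bash

echo '[[[0,0,-4],[0,0,0]],[[1.6,2.8,0],[0,0,0]],[[1.6,2.8,0],[0,0,0]],[[1.6,2.8,0],[0,0,0]],[[0,0,0],[0,0,0]],[[0,0,0],[0,0,0]]]' > mv.in && python3 drive.py mv.in
python3 -c "
from h import *
delta([.6525,-.071,.251],97)"
```

```text
time: 3.33
tool_pos: [0.6507, -0.0746, 0.4738]
tool_rot: [-3.14, -0.0, 1.696]
contact_force: [0.0, 0.6, -0.7]
opening: 0.0502
grip_force: 0.0
grasp [ 0.6505 -0.0746  0.3148] yaw 97.2 t 3.3 -> d [0.0033 0.0025 0.0638] rz 0.003
```

```bash

echo '[[[0.3,0.2,3],[0,0,0]],[[0,0,3],[0,0,0]],[[0,0,0.3],[0,0,0]],[[0,0,0],[0,0,0]]]' > mv.in && python3 drive.py mv.in
echo '[[[0,0,0],[0,0,0]],[[0,0,0],[0,0,0]],[[0,0,0],[0,0,0]],[[0,0,0],[0,0,0]],[[0,0,0],[0,0,0]]]' > mv.in && python3 drive.py mv.in 0.0 15
python3 - <<'E'
from h import *
w=cam("wrist"); crop(w,180,80,500,280,2.4,"pics/w2.png"); delta([0,0,0])
E
```

```text
time: 3.67
tool_pos: [0.6511, -0.0724, 0.4106]
tool_rot: [-3.138, -0.001, 1.694]
contact_force: [0.6, 0.1, 0.0]
opening: 0.0502
grip_force: 0.0
time: 4.08
tool_pos: [0.6521, -0.071, 0.4127]
tool_rot: [3.14, 0.001, 1.696]
contact_force: [-0.5, 0.2, -0.4]
opening: 0.0209
grip_force: 0.0
grasp [ 0.6524 -0.071   0.2534] yaw 97.2 t 4.1 -> d [ 0.1519 -0.6388  0.2525] rz None
```

View pics/w2.png

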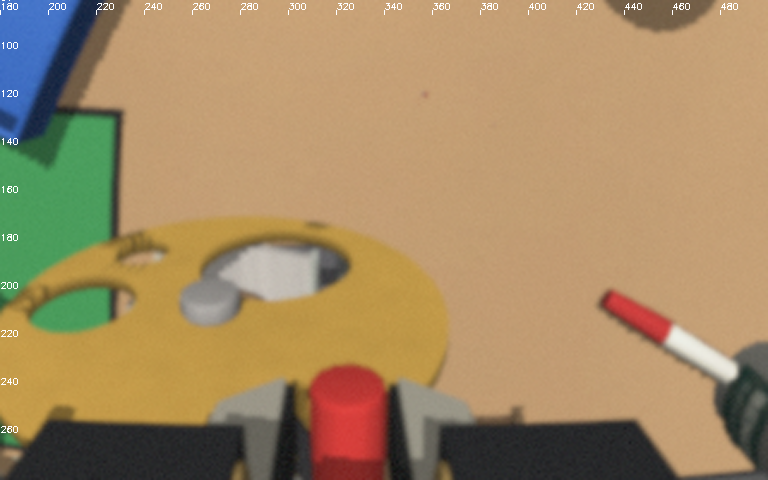

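The knob (325,245) sits centred between the fingers. The hub is at (267,205), and the big hole is partly over the outlet. I'll locate the hub from the two wrist views.

```bash
echo '[[[0,0,0],[0,0,0]],[[0,0,0],[0,0,0]],[[0,0,0],[0,0,0]]]' > mv.in && python3 drive.py mv.in; python3 - <<'E'
from h import *
w=cam("wrist"); w1=dict(w); w1["pose"]=np.array([[ 0.9915,0.1234,0.0418,0.5654],[0.1303,-0.9454,-0.2988,-0.0464],[0.0026,0.3017,-0.9534,0.4142],[0,0,0,1]])
x,e=multi([wray(w1,372,142),wray(w,267.5,204)]); print(x,e)
K=np.array([.6524,-.071,.2505])
for yaw in (96,97,98):
    yw=np.radians(yaw); d=np.array([np.cos(yw),np.sin(yw),0]); y=np.array([-d[1],d[0],0]); c,s=np.cos(.2094),np.sin(.2094)
    u=d*c+np.array([0,0,s]); n=np.array([0,0,c])-d*s
    v=K-x; print(yaw,"u,y,n",v@u,v@y,v@n,"lean",np.degrees(np.arctan2(-(v@y),v@n)),"r",np.hypot(v@y,v@n))
delta([0,0,0])
E
```

```text
time: 4.38
tool_pos: [0.6524, -0.0709, 0.4127]
tool_rot: [3.139, 0.001, 1.696]
contact_force: [2.5, 1.1, 5.6]
opening: 0.0152
grip_force: 18.8
[ 0.6097 -0.069   0.1655] [0.0004, 0.0004]
96 u,y,n 0.011399751690296025 -0.04223548671629266 0.08443812203270952 lean 26.573967055612155 r 0.09441203731819835
97 u,y,n 0.010679696104817584 -0.04211732939497191 0.0845911448374915 lean 26.46838689206551 r 0.09449619685618056
98 u,y,n 0.009961767271346525 -0.04198634272711773 0.08474371567500344 lean 26.356152546640036 r 0.09457457545241647
grasp [ 0.6528 -0.0709  0.2536] yaw 97.2 t 4.4 -> d [ 0.152  -0.6394  0.252 ] rz None
```

```bash

echo '[[[-0.13,-1.56,-0.6],[0,0,0]],[[-0.07,-1.64,-0.32],[0,0,0]],[[-0.01,-1.67,-0.04],[0,0,0]],[[0.05,-1.66,0.24],[0,0,0]],[[0.11,-1.58,0.52],[0,0,0]],[[0.17,-1.47,0.78],[0,0,0]],[[0.22,-1.31,1.03],[0,0,0]],[[0.27,-1.15,1.28],[0,0,0]]]' > mv.in && python3 drive.py mv.in - 12
echo '[[[0,0,0],[0,0,0]],[[0,0,0],[0,0,0]],[[0,0,0],[0,0,0]],[[0,0,0],[0,0,0]]]' > mv.in && python3 drive.py mv.in
python3 - <<'E'
from h import *
w=cam("wrist"); crop(w,180,80,500,280,2.4,"pics/w3.png"); o=robot.observe();g=o["tool_pos"]-[0,0,.159]
x=np.array([.6097,-.069,.1655]);yw=np.radians(97); d=np.array([np.cos(yw),np.sin(yw),0]); y=np.array([-d[1],d[0],0])
n=np.array([0,0,.978])-d*.208; v=g-[0,0,.003]-x; print(g,"lean",np.degrees(np.arctan2(-(v@y),v@n)),np.degrees(np.arcsin(v@y/.096)))
E
```

```text
time: 5.1
tool_pos: [0.5312, -0.0797, 0.3832]
tool_rot: [3.14, 0.0, 1.696]
contact_force: [4.0, 1.9, 1.2]
opening: 0.0158
grip_force: 12.0
time: 5.43
tool_pos: [0.5317, -0.0798, 0.3829]
tool_rot: [-3.138, -0.001, 1.696]
contact_force: [-5.3, 1.1, 2.1]
opening: 0.0156
grip_force: 12.0
[ 0.5317 -0.0798  0.224 ] lean -55.301082161097824 55.084911567906374
```

View pics/w3.png

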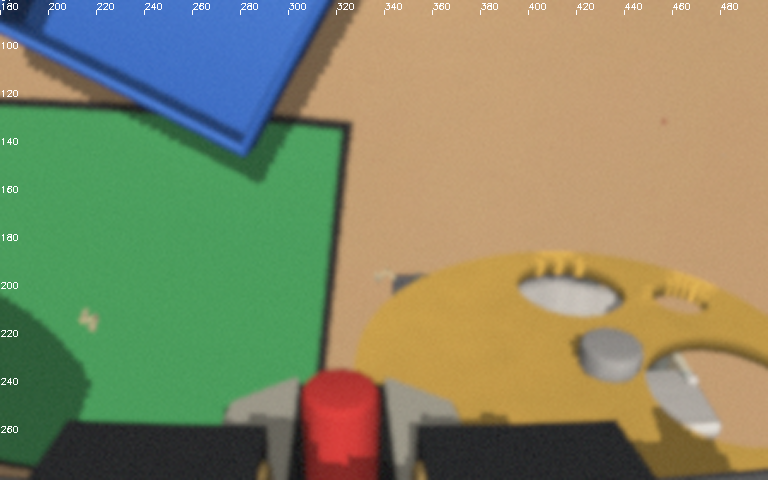

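The middle hole (415,205) now shows the grey trough outlet behind it, and the dial is about -0.02. I'll release and go over to the tray.

```bash

echo '[[[0,0,0],[0,0,0]],[[0,0,0],[0,0,0]],[[0,0,0],[0,0,0]],[[0,0,-2],[0,0,0]],[[0,0,-3.5],[0,0,0]],[[0,0,-3],[0,0,0]]]' > mv.in && python3 drive.py mv.in 0.045
echo '[[[0,0,0],[0,0,0.12]],[[0,0,0],[0,0,0.12]],[[0,0,0],[0,0,0.12]],[[0,0,0],[0,0,0.12]],[[0,0,0],[0,0,0.12]],[[0,0,0],[0,0,0.12]],[[0,0,0],[0,0,0.12]],[[0,0,0],[0,0,0.12]]]' > mv.in && python3 drive.py mv.in > /dev/null
echo '[[[0,0,0],[0,0,0.12]],[[0,0,0],[0,0,0.12]],[[0,0,0],[0,0,0.12]],[[0,0,0],[0,0,0.12]],[[0,0,0],[0,0,0.12]],[[0,0,0],[0,0,0.12]],[[0,0,0],[0,0,0.12]],[[0,0,0],[0,0,0.12]]]' > mv.in && python3 drive.py mv.in 0.08 > /dev/null
echo '[[[0,0,0],[0,0,0.117]],[[0,0,0],[0,0,0]]]' > mv.in && python3 drive.py mv.in
python3 -c "
from h import *
delta([.475,.122,.2],-19.5)"
```

```text
time: 5.98
tool_pos: [0.5323, -0.0801, 0.4692]
tool_rot: [3.141, 0.001, 1.696]
contact_force: [0.2, 0.1, 0.5]
opening: 0.044
grip_force: 0.0
time: 7.48
tool_pos: [0.5324, -0.0802, 0.4682]
tool_rot: [3.141, -0.002, -0.346]
contact_force: [0.5, 0.9, 0.0]
opening: 0.0798
grip_force: 0.0
grasp [ 0.5326 -0.0803  0.3092] yaw -19.8 t 7.5 -> d [-0.1229 -0.1709  0.1089] rz -0.005
```

```bash

echo '[[[-2.05,-2.85,0.9],[0,0,0]],[[-2.05,-2.85,0.9],[0,0,0]],[[-2.05,-2.85,0.9],[0,0,0]],[[-2.05,-2.85,0.9],[0,0,0]],[[-2.05,-2.85,0.9],[0,0,0]],[[-2.05,-2.85,0.9],[0,0,0]],[[0,0,3],[0,0,0]],[[0,0,0],[0,0,0]]]' > mv.in && python3 drive.py mv.in
python3 - <<'E'
from h import *
w=cam("wrist"); crop(w,0,0,640,400,1.2,"pics/w4.png"); delta([.475,.122,.065],-19.5)
print(w["pose"])
E
```

```text
time: 8.15
tool_pos: [0.4719, 0.1239, 0.3802]
tool_rot: [3.139, 0.006, -0.334]
contact_force: [-1.2, -0.5, -0.8]
opening: 0.0799
grip_force: 0.0
grasp [0.4721 0.1228 0.2233] yaw -19.3 t 8.2 -> d [ 0.0036 -0.0006  0.1583] rz 0.004
[[-0.3272 -0.8985 -0.2926  0.5492]
 [-0.9449  0.3119  0.099   0.0964]
 [ 0.0024  0.3089 -0.9511  0.3595]
 [ 0.      0.      0.      1.    ]]
```

View pics/w4.png

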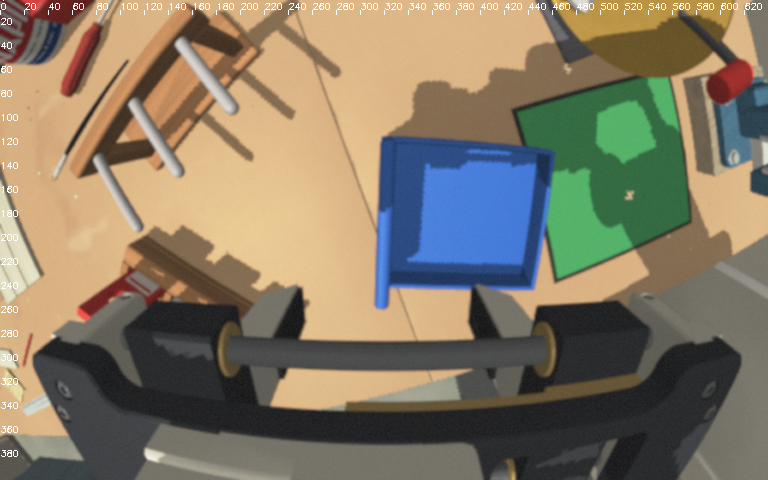

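The wall's top runs from about (319,114) to (318,256) in the wrist image and is roughly lined up with the fingers. I'll compute it on z=0.085.

```bash
python3 - <<'E'
from h import *
w=cam("wrist")
def p(u,v,z):
    o,d=wray(w,u/1.2,v/1.2); return o+d*(z-o[2])/d[2]
near=p(382.5,308,.085); far=p(388.5,137,.085); m=(near+far)/2; print(near,far,np.linalg.norm(near-far),m)
v=far-near; print("x_t dir yaw",np.degrees(np.arctan2(v[1],v[0])))
print("low",p(554,151,.04),p(536,289,.04))
delta([m[0],m[1],.065])
E
```

```text
[0.411  0.1467 0.085 ] [0.5411 0.0962 0.085 ] 0.13953728959044961 [0.4761 0.1214 0.085 ]
x_t dir yaw -21.215138941405538
low [ 0.4833 -0.0455  0.04  ] [0.3538 0.0025 0.04  ]
grasp [0.4733 0.1222 0.2248] yaw -19.4 t 8.2 -> d [ 0.0029 -0.0003  0.1598] rz None
```

```bash

echo '[[[0.3,0,3.5],[0,0,0.03]],[[0,0,3.5],[0,0,0]],[[0,0,3.5],[0,0,0]],[[0,0,3],[0,0,0]],[[0,0,2.2],[0,0,0]],[[0,0,0],[0,0,0]]]' > mv.in && python3 drive.py mv.in
echo '[[[0,0,0],[0,0,0]],[[0,0,0],[0,0,0]],[[0,0,0],[0,0,0]],[[0,0,0],[0,0,0]],[[0,0,0],[0,0,0]],[[0,0,0],[0,0,0]],[[0,0,0],[0,0,0]],[[0,0,0],[0,0,0]]]' > mv.in && python3 drive.py mv.in 0 30
echo '[[[0,0,0],[0,0,0]],[[0,0,0],[0,0,0]],[[0,0,-1],[0,0,0]],[[0,0,-1],[0,0,0]]]' > mv.in && python3 drive.py mv.in
python3 -c "
from h import *
delta([.5935,.0735,.085],7)"
```

```text
time: 8.75
tool_pos: [0.4761, 0.12, 0.2243]
tool_rot: [3.139, 0.005, -0.372]
contact_force: [-0.7, -0.2, -0.4]
opening: 0.0796
grip_force: 0.0
time: 9.42
tool_pos: [0.476, 0.1214, 0.227]
tool_rot: [-3.142, -0.0, -0.371]
contact_force: [0.7, -0.2, 0.7]
opening: 0.0309
grip_force: 0.0
time: 9.75
tool_pos: [0.4758, 0.1214, 0.2469]
tool_rot: [3.141, 0.002, -0.371]
contact_force: [-0.9, -0.4, -2.3]
opening: 0.0118
grip_force: 30.0
grasp [0.4755 0.1213 0.0879] yaw -21.3 t 9.8 -> d [0.1273 0.0018 0.0027] rz -0.493
```

```bash

echo '[[[0,0,0],[0,0,-0.07]],[[0,0,0],[0,0,-0.085]],[[0,0,0],[0,0,-0.085]],[[0,0,0],[0,0,-0.085]],[[0,0,0],[0,0,-0.085]],[[0,0,0],[0,0,-0.083]],[[0,0,0],[0,0,0]],[[0,0,0],[0,0,0]]]' > mv.in && python3 drive.py mv.in
python3 -c "
from h import *
delta([.593,.072,.085],7)"
```

```text
time: 10.42
tool_pos: [0.4761, 0.1214, 0.2474]
tool_rot: [3.142, -0.001, 0.119]
contact_force: [0.6, 0.2, -2.4]
opening: 0.0116
grip_force: 30.0
grasp [0.4762 0.1214 0.0884] yaw 6.8 t 10.4 -> d [0.1101 0.0629 0.0035] rz -0.003
```

Careful with the scale: shifts go in cm. That gives: 0.025 m is 2.5, 0.021 m is 2.1.

```bash

echo '[[[0,2.1,0],[0,0,0]],[[0,2.1,0],[0,0,0]],[[1,2.1,0],[0,0,0]],[[2.5,0,0],[0,0,0]],[[2.5,0,0],[0,0,0]],[[2.5,0,0],[0,0,0]],[[2.5,0,0],[0,0,0]],[[0,0,0],[0,0,0]]]' > mv.in && python3 drive.py mv.in
python3 -c "
from h import *
delta([.593,.072,.068],7)"
echo '[[[0,0,1],[0,0,0]],[[0,0,0.8],[0,0,0]],[[0,0,0],[0,0,0]]]' > mv.in && python3 drive.py mv.in
```

```text
time: 11.08
tool_pos: [0.5964, 0.0723, 0.2474]
tool_rot: [3.141, -0.005, 0.119]
contact_force: [-0.6, -1.3, -1.4]
opening: 0.0118
grip_force: 30.0
grasp [0.5973 0.0723 0.0884] yaw 6.8 t 11.1 -> d [-0.0044 -0.0003  0.0204] rz -0.003
time: 11.33
tool_pos: [0.5932, 0.0722, 0.2303]
tool_rot: [3.141, -0.005, 0.121]
contact_force: [2.9, -0.5, 7.9]
opening: 0.0119
grip_force: 30.0
```

```bash

echo '[[[0,0,0.2],[0,0,0]],[[0,0,0],[0,0,0]],[[0,0,0],[0,0,0]]]' > mv.in && python3 drive.py mv.in
echo '[[[0,0,0],[0,0,0]],[[0,0,0],[0,0,0]],[[0,0,0],[0,0,0]],[[0,0,0],[0,0,0]],[[0,0,-3],[0,0,0]],[[0,0,-4],[0,0,0]],[[0,0,-4],[0,0,0]],[[0,0,-4],[0,0,0]]]' > mv.in && python3 drive.py mv.in 0.045
echo '[[[0,0,-4],[0,0,0]],[[0,0,-4],[0,0,0]],[[0,0,-3],[0,0,0]],[[0,3.5,0],[0,0,0]],[[0,3.5,0],[0,0,0]],[[0,3.5,0],[0,0,0]],[[0,3.5,0],[0,0,0]],[[0,3.5,0],[0,0,0]]]' > mv.in && python3 drive.py mv.in
echo '[[[0,3.5,0],[0,0,0]],[[0,3.5,0],[0,0,0]],[[0,3.5,0],[0,0,0]],[[0,0,0],[0,0,0]],[[0,0,0],[0,0,0]]]' > mv.in && python3 drive.py mv.in
python3 - <<'E'
from h import *
delta([.633,-.2515,.157],7)
w=cam("wrist"); t=cam("top"); s=cam("scene")
a=w["image"]; b=cv2.resize(t["image"][90:290,240:480],(384,320)); c=cv2.resize(s["image"][140:340,180:420],(384,320))
cv2.imwrite("pics/w5.png",cv2.cvtColor(np.vstack([np.hstack([b,c]),cv2.resize(a[0:230],(768,276))]),cv2.COLOR_RGB2BGR)); print(w["pose"])
E
```

```text
time: 11.58
tool_pos: [0.5931, 0.0723, 0.2303]
tool_rot: [3.141, -0.006, 0.121]
contact_force: [-1.2, 0.9, 20.9]
opening: 0.012
grip_force: 30.0
time: 12.25
tool_pos: [0.5924, 0.0722, 0.3776]
tool_rot: [-3.141, 0.002, 0.121]
contact_force: [1.1, -0.0, -0.4]
opening: 0.0445
grip_force: 0.0
time: 12.92
tool_pos: [0.614, -0.103, 0.4861]
tool_rot: [-3.141, 0.001, 0.122]
contact_force: [0.7, 0.3, 0.3]
opening: 0.045
grip_force: 0.0
time: 13.33
tool_pos: [0.6268, -0.2078, 0.4851]
tool_rot: [-3.14, 0.002, 0.118]
contact_force: [0.6, -0.1, 0.2]
opening: 0.0451
grip_force: 0.0
grasp [ 0.6264 -0.2077  0.3261] yaw 6.8 t 13.3 -> d [0.0017 0.0445 0.169 ] rz -0.004
[[ 0.1187 -0.9454 -0.3035  0.7082]
 [-0.9929 -0.1136 -0.0345 -0.1985]
 [-0.0018  0.3055 -0.9522  0.4646]
 [ 0.      0.      0.      1.    ]]
```

View pics/w5.png

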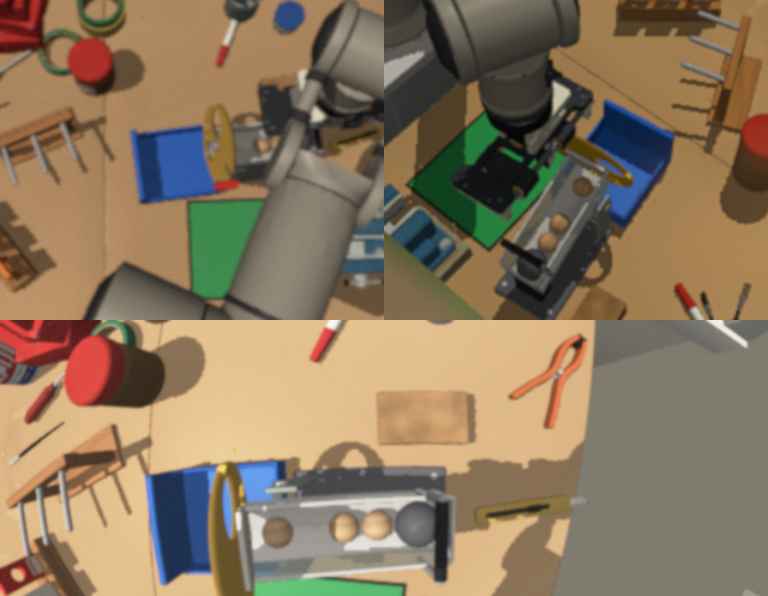

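Three wooden balls are visible plus the follower, and the tray sits squarely under the mouth. The handle's bar is at about (367,172) in the wrist view and (267,297) in the scene view.

```bash
python3 - <<'E'
from h import *
w=cam("wrist")
s=cam("scene"); print(multi([wray(w,366.7,172.5),ray(s,267.5,297.5)]))
o,d=wray(w,366.7,172.5); 
for z in(.15,.157,.165): print(o+d*(z-o[2])/d[2])
# tray wall ends
for u,v in((150,472),(163,583)):
    o,d=wray(w,u*640/768,(v-320)*230/276); print("wall",o+d*(.085-o[2])/d[2])
E
```

```text
(array([ 0.6436, -0.2489,  0.1655]), [0.005, 0.005])
[ 0.6452 -0.2497  0.15  ]
[ 0.6466 -0.2485  0.157 ]
[ 0.6482 -0.2471  0.165 ]
wall [0.6624 0.0796 0.085 ]
wall [0.5243 0.0659 0.085 ]
```

```bash

echo '[[[0.4,2.1,3],[0,0,0]],[[0.4,2.2,3],[0,0,0]],[[0,0,3.5],[0,0,0]],[[0,0,3.5],[0,0,0]],[[0,0,3.3],[0,0,0]],[[0,0,0],[0,0,0]]]' > mv.in && python3 drive.py mv.in
echo '[[[0,0,0],[0,0,0]],[[0,0,0],[0,0,0]],[[0,0,0],[0,0,0]],[[0,0,0],[0,0,0]],[[0,0,0],[0,0,0]],[[0,0,0],[0,0,0]],[[0,0,0],[0,0,0]]]' > mv.in && python3 drive.py mv.in 0 40
python3 - <<'E'
from h import *
delta([.642,-.249,.16],7)
o=robot.observe(); print(o["contact_force"],o["opening"],o["grip_force"])
E
```

```text
time: 14.08
tool_pos: [0.6388, -0.2456, 0.3162]
tool_rot: [-3.134, 0.011, 0.123]
contact_force: [-0.6, -0.9, -0.3]
opening: 0.045
grip_force: 0.0
time: 14.67
tool_pos: [0.6405, -0.2505, 0.3267]
tool_rot: [3.132, -0.006, 0.121]
contact_force: [2.5, -12.8, 0.9]
opening: 0.0106
grip_force: 40.0
grasp [ 0.6416 -0.2519  0.1677] yaw 6.9 t 14.7 -> d [ 0.0007 -0.0029  0.0077] rz -0.002
[  2.4825 -12.8188   0.858 ] 0.01062276229848453 40.01008987426758
```

```bash

echo '[[[0,-0.21,-0.4],[0,0,0]],[[0,-0.21,-0.4],[0,0,0]],[[0,-0.21,-0.4],[0,0,0]],[[0,-0.21,-0.4],[0,0,0]],[[0,-0.25,-0.38],[0,0,0]],[[0,-0.25,-0.38],[0,0,0]],[[0,-0.25,-0.38],[0,0,0]],[[0,-0.25,-0.38],[0,0,0]]]' > mv.in && python3 drive.py mv.in
python3 - <<'E'
from h import *
w=cam("wrist"); crop(w,60,40,500,300,1.6,"pics/w6.png")
E
echo '[[[0,-0.29,-0.35],[0,0,0]],[[0,-0.29,-0.35],[0,0,0]],[[0,-0.29,-0.35],[0,0,0]],[[0,-0.29,-0.35],[0,0,0]],[[0,-0.32,-0.32],[0,0,0]],[[0,-0.32,-0.32],[0,0,0]],[[0,-0.32,-0.32],[0,0,0]],[[0,-0.32,-0.32],[0,0,0]]]' > mv.in && python3 drive.py mv.in
```

```text
time: 15.33
tool_pos: [0.6381, -0.2331, 0.358]
tool_rot: [3.13, -0.006, 0.12]
contact_force: [3.8, -16.4, -0.6]
opening: 0.0111
grip_force: 40.0
time: 16.05
tool_pos: [0.6348, -0.2094, 0.3861]
tool_rot: [3.128, -0.006, 0.119]
contact_force: [0.1, -17.6, 5.6]
opening: 0.011
grip_force: 40.0
```

```bash

echo '[[[0,0,0],[0,0,0]],[[0,0,0],[0,0,0]],[[0,0,0],[0,0,0]],[[0,0,0],[0,0,0]],[[0,0,0],[0,0,0]],[[0,0,0],[0,0,0]],[[0,0,0],[0,0,0]],[[0,0,0],[0,0,0]]]' > mv.in && python3 drive.py mv.in
python3 - <<'E'
from h import *
w=cam("wrist"); s=cam("scene")
cv2.imwrite("pics/w7.png",cv2.cvtColor(np.hstack([cv2.resize(w["image"][40:260,60:400],(465,300)),cv2.resize(s["image"][170:330,220:380],(300,300))]),cv2.COLOR_RGB2BGR))
o=robot.observe();g=o["tool_pos"]-[0,0,.159]; print(g, np.degrees(np.arctan2(g[2]-.095,np.hypot(g[0]-.6138,g[1]+.0957)))-24.5)
E
```

```text
time: 16.72
tool_pos: [0.6347, -0.2088, 0.3867]
tool_rot: [3.129, -0.007, 0.119]
contact_force: [-0.5, -15.0, 10.0]
opening: 0.0108
grip_force: 40.0
[ 0.6346 -0.2088  0.2277] 24.593829699376997
```

View pics/w7.png

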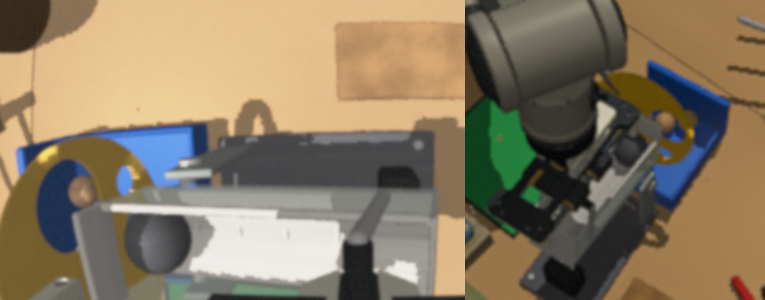

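The follower is at the mouth and held there. One ball shows at the tray end. I'll tip further.

```bash

echo '[[[0,-0.35,-0.28],[0,0,0]],[[0,-0.35,-0.28],[0,0,0]],[[0,-0.35,-0.28],[0,0,0]],[[0,-0.35,-0.28],[0,0,0]],[[0,-0.38,-0.24],[0,0,0]],[[0,-0.38,-0.24],[0,0,0]],[[0,-0.38,-0.24],[0,0,0]],[[0,-0.38,-0.24],[0,0,0]]]' > mv.in && python3 drive.py mv.in
echo '[[[0,-0.4,-0.2],[0,0,0]],[[0,-0.4,-0.2],[0,0,0]],[[0,-0.4,-0.2],[0,0,0]],[[0,-0.4,-0.2],[0,0,0]],[[0,0,0],[0,0,0]],[[0,0,0],[0,0,0]],[[0,0,0],[0,0,0]],[[0,0,0],[0,0,0]]]' > mv.in && python3 drive.py mv.in
python3 - <<'E'
from h import *
w=cam("wrist"); s=cam("scene"); t=cam("top")
cv2.imwrite("pics/w8.png",cv2.cvtColor(np.hstack([cv2.resize(w["image"][40:260,0:340],(465,300)),cv2.resize(s["image"][150:310,240:400],(330,300))]),cv2.COLOR_RGB2BGR))
o=robot.observe();g=o["tool_pos"]-[0,0,.159]; print(g, np.degrees(np.arctan2(g[2]-.095,np.hypot(g[0]-.6138,g[1]+.0957)))-24.5)
E
```

```text
time: 17.48
tool_pos: [0.6308, -0.1805, 0.4086]
tool_rot: [3.126, -0.007, 0.118]
contact_force: [-4.1, -18.3, 13.6]
opening: 0.0106
grip_force: 39.9
time: 18.15
tool_pos: [0.6287, -0.1636, 0.4172]
tool_rot: [3.129, -0.008, 0.119]
contact_force: [-4.8, -12.7, 19.0]
opening: 0.0108
grip_force: 40.1
[ 0.6287 -0.1635  0.2582] 42.4538636600779
```

View pics/w8.png

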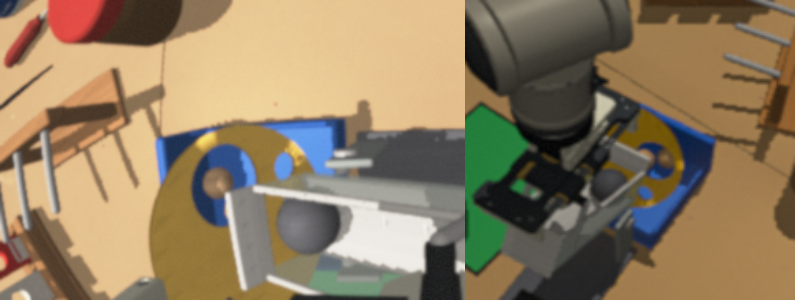

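Only the follower remains in the trough. I'll lower the hopper.

```bash

echo '[[[0,0.8,0.4],[0,0,0]],[[0,0.8,0.4],[0,0,0]],[[0,0.76,0.48],[0,0,0]],[[0,0.76,0.48],[0,0,0]],[[0,0.7,0.56],[0,0,0]],[[0,0.7,0.56],[0,0,0]],[[0,0.64,0.64],[0,0,0]],[[0,0.64,0.64],[0,0,0]]]' > mv.in && python3 drive.py mv.in
echo '[[[0,0.58,0.7],[0,0,0]],[[0,0.58,0.7],[0,0,0]],[[0,0.5,0.76],[0,0,0]],[[0,0.5,0.76],[0,0,0]],[[0,0.42,0.8],[0,0,0]],[[0,0.42,0.8],[0,0,0]],[[0,0,0.2],[0,0,0]],[[0,0,0],[0,0,0]]]' > mv.in && python3 drive.py mv.in
echo '[[[0,0,0],[0,0,0]],[[0,0,0],[0,0,0]]]' > mv.in && python3 drive.py mv.in
python3 - <<'E'
from h import *
o=robot.observe();g=o["tool_pos"]-[0,0,.159]; print(g, np.degrees(np.arctan2(g[2]-.095,np.hypot(g[0]-.6138,g[1]+.0957)))-24.5)
E
```

```text
time: 18.97
tool_pos: [0.6365, -0.2201, 0.3746]
tool_rot: [3.132, -0.008, 0.121]
contact_force: [-0.8, -5.8, 11.6]
opening: 0.0112
grip_force: 40.0
time: 19.63
tool_pos: [0.6408, -0.2505, 0.3254]
tool_rot: [3.132, -0.008, 0.12]
contact_force: [3.6, -11.9, 2.6]
opening: 0.0107
grip_force: 40.1
time: 19.8
tool_pos: [0.6408, -0.2505, 0.3254]
tool_rot: [3.132, -0.007, 0.12]
contact_force: [4.4, -12.9, 3.4]
opening: 0.0109
grip_force: 40.1
[ 0.6408 -0.2505  0.1664] -0.06309652678326216
```

```bash

echo '[[[0,0,0.3],[0,0,0]],[[0,0,0.3],[0,0,0]],[[0,0,0],[0,0,0]],[[0,0,0],[0,0,0]]]' > mv.in && python3 drive.py mv.in
echo '[[[0,0,0],[0,0,0]],[[0,0,0],[0,0,0]],[[0,0,0],[0,0,0]],[[0,0,0],[0,0,0]],[[0,0,0],[0,0,0]],[[0,0,-3],[0,0,0]],[[0,0,-4],[0,0,0]],[[0,0,-4],[0,0,0]]]' > mv.in && python3 drive.py mv.in 0.045
echo '[[[0,0,-4],[0,0,0]],[[0,-3.5,0],[0,0,-0.12]],[[0,-3.5,0],[0,0,-0.12]],[[0,0,0],[0,0,-0.12]],[[0,0,0],[0,0,-0.12]],[[0,0,0],[0,0,-0.12]],[[0,0,0],[0,0,-0.12]],[[0,0,0],[0,0,-0.12]]]' > mv.in && python3 drive.py mv.in
echo '[[[0,0,0],[0,0,-0.12]],[[0,0,0],[0,0,-0.12]],[[0,0,0],[0,0,-0.12]],[[0,0,0],[0,0,-0.12]],[[0,0,0],[0,0,-0.12]],[[0,0,0],[0,0,-0.13]],[[0,0,0],[0,0,0]]]' > mv.in && python3 drive.py mv.in
python3 - <<'E'
from h import *
delta([.5317,-.0798,.32],97)
w=cam("wrist"); s=cam("scene"); t=cam("top")
cv2.imwrite("pics/w9.png",cv2.cvtColor(np.hstack([w["image"][0:300,60:500],cv2.resize(t["image"][140:240,280:380],(300,300))]),cv2.COLOR_RGB2BGR))
E
```

```text
time: 20.13
tool_pos: [0.6404, -0.2501, 0.325]
tool_rot: [3.129, -0.011, 0.121]
contact_force: [-5.9, -6.7, 27.7]
opening: 0.0109
grip_force: 40.0
time: 20.8
tool_pos: [0.6401, -0.2471, 0.4253]
tool_rot: [-3.139, 0.004, 0.122]
contact_force: [-0.7, -1.1, 0.1]
opening: 0.0449
grip_force: 0.0
time: 21.47
tool_pos: [0.6276, -0.1783, 0.4653]
tool_rot: [-3.141, 0.0, 0.968]
contact_force: [-1.0, 0.2, 0.7]
opening: 0.0449
grip_force: 0.0
time: 22.05
tool_pos: [0.6276, -0.1785, 0.4652]
tool_rot: [-3.141, -0.001, 1.692]
contact_force: [-0.5, 0.4, -1.0]
opening: 0.0451
grip_force: 0.0
grasp [ 0.6274 -0.1784  0.3062] yaw 96.9 t 22.1 -> d [ 0.1095 -0.0831 -0.0136] rz -0.001
```

View pics/w9.png

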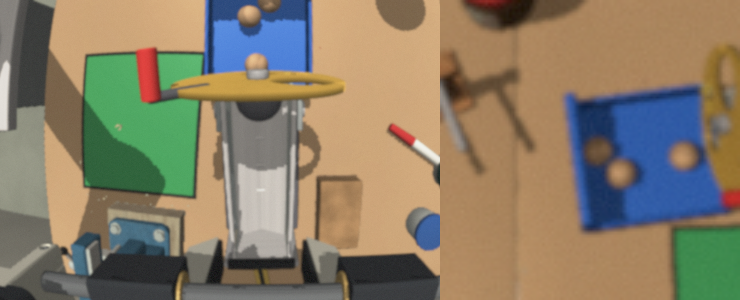

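Three wooden balls are in the tray, at top pixels near (313,193), (319,198) and (340,192). The follower sits behind the plate. Now I'll shut the dial.

```bash

python3 - <<'E'
from h import *
w=cam("wrist"); o,d=wray(w,208,75); v=np.array([.5317,-.0798,.221])-o; d/=np.linalg.norm(d); print("miss",v-d*(v@d))
E
echo '[[[2.74,-2.07,-0.35],[0,0,0]],[[2.74,-2.07,-0.35],[0,0,0]],[[2.74,-2.07,-0.35],[0,0,0]],[[2.74,-2.07,-0.35],[0,0,0]],[[0,0,0],[0,0,0]],[[0,0,0],[0,0,0]]]' > mv.in && python3 drive.py mv.in
python3 - <<'E'
from h import *
w=cam("wrist");delta([.5317,-.0798,.224],97)
m=mask(w,(0,150,80),(8,255,255),(260,150,380,270)); r=cv2.minAreaRect(big(m)); print(r)
o,d=wray(w,*r[0]); v=np.array([.5317,-.0798,.221])-o; d/=np.linalg.norm(d); print("miss",v-d*(v@d))
E
```

```text
miss [ 0.0007  0.0003 -0.0003]
time: 22.75
tool_pos: [0.5317, -0.0783, 0.481]
tool_rot: [3.14, 0.001, 1.687]
contact_force: [0.1, 0.6, 0.2]
opening: 0.045
grip_force: 0.0
grasp [ 0.5327 -0.0793  0.3215] yaw 96.6 t 22.8 -> d [-0.0003 -0.0012  0.0975] rz -0.007
((321.845458984375, 211.43487548828125), (49.17547607421875, 18.770536422729492), 88.40885925292969)
miss [-0.0002  0.0015 -0.0005]
```

```bash

echo '[[[0,-0.1,3.3],[0,0,0]],[[0,0,3.3],[0,0,0]],[[0,0,3.1],[0,0,0]],[[0,0,0],[0,0,0]],[[0,0,0],[0,0,0]]]' > mv.in && python3 drive.py mv.in
echo '[[[0,0,0],[0,0,0]],[[0,0,0],[0,0,0]],[[0,0,0],[0,0,0]],[[0,0,0],[0,0,0]],[[0,0,0],[0,0,0]],[[0,0,0],[0,0,0]],[[0,0,0],[0,0,0]]]' > mv.in && python3 drive.py mv.in 0 12
echo '[[[-0.24,0.95,-1.13],[0,0,0]],[[-0.21,1.13,-0.98],[0,0,0]],[[-0.17,1.27,-0.79],[0,0,0]],[[-0.12,1.38,-0.59],[0,0,0]],[[-0.08,1.48,-0.37],[0,0,0]],[[0,0,0],[0,0,0]],[[0,0,0],[0,0,0]],[[0,0,0],[0,0,0]]]' > mv.in && python3 drive.py mv.in
python3 - <<'E'
from h import *
o=robot.observe();g=o["tool_pos"]-[0,0,.159]
x=np.array([.6097,-.069,.1655]);yw=np.radians(97); d=np.array([np.cos(yw),np.sin(yw),0]); y=np.array([-d[1],d[0],0])
n=np.array([0,0,.978])-d*.208; v=g-[0,0,.003]-x; a=np.degrees(np.arctan2(-(v@y),v@n)); print(g,"lean",a,"dial",np.radians(54+a))
w=cam("wrist");crop(w,180,80,500,280,2,"pics/w10.png")
E
```

```text
time: 23.22
tool_pos: [0.5321, -0.0803, 0.3816]
tool_rot: [-3.138, -0.001, 1.685]
contact_force: [0.3, -0.8, 0.8]
opening: 0.0452
grip_force: 0.0
time: 23.8
tool_pos: [0.5281, -0.0804, 0.3835]
tool_rot: [-3.129, 0.001, 1.687]
contact_force: [-23.8, -5.0, 10.0]
opening: 0.0184
grip_force: 12.0
time: 24.47
tool_pos: [0.5944, -0.0807, 0.4241]
tool_rot: [3.136, 0.003, 1.687]
contact_force: [0.9, -0.8, 6.8]
opening: 0.0159
grip_force: 12.0
[ 0.5944 -0.0807  0.2651] lean -9.768266707407717 dial 0.7719893798197277
```

View pics/w10.png

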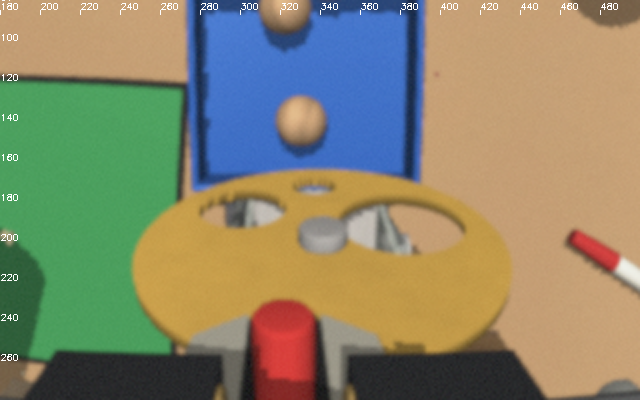

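The dial reads 0.77 and the balls are still in the tray. I'll release, go above the tray's tall wall and measure it by mask.

```bash

echo '[[[0,0,0],[0,0,0]],[[0,0,0],[0,0,0]],[[0,0,0],[0,0,0]],[[0,0,-2],[0,0,0]],[[0,0,-4],[0,0,0]],[[3,0,-2],[0,0,0]],[[4,0,0],[0,0,0]],[[4,0,0],[0,0,0]]]' > mv.in && python3 drive.py mv.in 0.045
echo '[[[0,0,0],[0,0,0.12]],[[0,0,0],[0,0,0.12]],[[0,0,0],[0,0,0.12]],[[0,0,0],[0,0,0.12]],[[0,0,0],[0,0,0.12]],[[0,0,0],[0,0,0.12]],[[0,0,0],[0,0,0.12]],[[0,0,0],[0,0,0.12]]]' > mv.in && python3 drive.py mv.in 0.07 >/dev/null
echo '[[[0,0,0],[0,0,0.12]],[[0,0,0],[0,0,0.12]],[[0,0,0],[0,0,0.12]],[[0,0,0],[0,0,0.12]],[[0,0,0],[0,0,0.12]],[[0,-2,3.5],[0,0,0]],[[0,-1,3.5],[0,0,0]],[[0,0,0],[0,0,0]]]' > mv.in && python3 drive.py mv.in
python3 - <<'E'
from h import *
w=cam("wrist"); delta([.593,.072,.068],7)
m=mask(w,(100,120,50),(130,255,255)); c=big(m); a=cv2.approxPolyDP(c,4,True)[:,0]
print(a.tolist(), w["pose"][:3,3])
o=lambda u,v,z:(lambda q,d:q+d*(z-q[2])/d[2])(*wray(w,u,v))
for p in a: print(p,o(*p,.085)[:2],o(*p,.04)[:2])
cv2.imwrite("pics/w11.png",cv2.cvtColor(w["image"],cv2.COLOR_RGB2BGR))
E
```

```text
time: 25.18
tool_pos: [0.5811, 0.0291, 0.5029]
tool_rot: [3.139, 0.001, 1.684]
contact_force: [1.2, 0.5, 0.6]
opening: 0.0449
grip_force: 0.0
time: 26.52
tool_pos: [0.576, 0.06, 0.4245]
tool_rot: [-3.139, 0.013, 0.128]
contact_force: [-0.5, 0.6, -1.9]
opening: 0.0703
grip_force: 0.0
grasp [0.5755 0.0591 0.2693] yaw 7.4 t 26.6 -> d [ 0.0206 -0.0103  0.2011] rz 0.006
[[310, 100], [311, 223], [317, 222], [320, 209], [431, 212], [441, 105]] [0.6571 0.0702 0.4032]
[310 100] [0.6569 0.0834] [0.6569 0.0852]
[311 223] [0.5248 0.0663] [0.506  0.0658]
[317 222] [0.5268 0.0598] [0.5084 0.0584]
[320 209] [0.5425 0.0585] [0.5263 0.0568]
[431 212] [ 0.5549 -0.0677] [ 0.5405 -0.0872]
[441 105] [ 0.6746 -0.0537] [ 0.6771 -0.0712]
```

```bash

echo '[[[1.8,-0.8,3],[0,0,0]],[[0,0,3.5],[0,0,0]],[[0,0,3.5],[0,0,0]],[[0,0,3],[0,0,0]],[[0,0,0],[0,0,0]],[[0,0,0],[0,0,0]]]' > mv.in && python3 drive.py mv.in
python3 -c "
from h import *
delta([.592,.0695,.068],7)"
```

```text
time: 27.07
tool_pos: [0.5953, 0.0681, 0.3025]
tool_rot: [3.141, 0.0, 0.126]
contact_force: [0.2, -0.3, 1.4]
opening: 0.0698
grip_force: 0.0
grasp [0.5952 0.068  0.1435] yaw 7.2 t 27.1 -> d [-0.003  -0.0019  0.0755] rz 0.004
```

```bash

echo '[[[-0.3,-0.1,2.5],[0,0,0]],[[0,0,2.5],[0,0,0]],[[0,0,2.2],[0,0,0]],[[0,0,0],[0,0,0]],[[0,0,0],[0,0,0]]]' > mv.in && python3 drive.py mv.in
echo '[[[0,0,0],[0,0,0]],[[0,0,0],[0,0,0]],[[0,0,0],[0,0,0]],[[0,0,0],[0,0,0]],[[0,0,0],[0,0,0]],[[0,0,0],[0,0,0]],[[0,0,0],[0,0,0]],[[0,0,0],[0,0,0]]]' > mv.in && python3 drive.py mv.in 0 30
echo '[[[0,0,0],[0,0,0]],[[0,0,0],[0,0,0]],[[0,0,-0.5],[0,0,0]],[[0,0,-0.7],[0,0,0]],[[0,0,-0.5],[0,0,0]],[[0,0,0],[0,0,0]]]' > mv.in && python3 drive.py mv.in
echo '[[[-0.5,0,0],[0,0,0]],[[-1,0,0],[0,0,0]],[[-1.5,0,0],[0,0,0]],[[-2,0,0],[0,0,0]],[[-2,0,0],[0,0,0]],[[-2,0,0],[0,0,0]],[[-2,0,0],[0,0,0]],[[-2,0,0],[0,0,0]]]' > mv.in && python3 drive.py mv.in
echo '[[[-1.8,0,0],[0,0,0]],[[-1.2,0,0],[0,0,0]],[[-0.6,0,0],[0,0,0]],[[0,0,0],[0,0,0]],[[0,0,0],[0,0,0]]]' > mv.in && python3 drive.py mv.in
python3 -c "
from h import *
delta([.421,-.0645,.069],7)"
```

```text
time: 27.48
tool_pos: [0.5926, 0.069, 0.2318]
tool_rot: [3.141, -0.003, 0.127]
contact_force: [0.7, -0.3, -0.1]
opening: 0.07
grip_force: 0.0
time: 28.15
tool_pos: [0.5913, 0.0693, 0.2294]
tool_rot: [3.142, 0.0, 0.127]
contact_force: [-0.3, -0.0, 0.4]
opening: 0.021
grip_force: 0.0
time: 28.65
tool_pos: [0.5918, 0.0693, 0.2479]
tool_rot: [3.141, -0.002, 0.127]
contact_force: [0.8, -0.3, -3.4]
opening: 0.0119
grip_force: 30.0
time: 29.32
tool_pos: [0.4609, 0.0528, 0.2463]
tool_rot: [3.142, 0.001, 0.127]
contact_force: [0.3, -0.1, -2.2]
opening: 0.0119
grip_force: 30.0
time: 29.73
tool_pos: [0.4271, 0.0483, 0.2467]
tool_rot: [3.141, -0.001, 0.127]
contact_force: [0.3, -0.5, -3.2]
opening: 0.012
grip_force: 30.0
grasp [0.4273 0.0483 0.0877] yaw 7.3 t 29.7 -> d [-0.0205  0.1111  0.0187] rz 0.004
```

```bash

echo '[[[-0.2,0.5,0],[0,0,0]],[[-0.3,1.1,0],[0,0,0]],[[-0.3,1.7,0],[0,0,0]],[[-0.3,1.9,0],[0,0,0]],[[-0.3,1.9,0],[0,0,0]],[[-0.3,1.8,0],[0,0,0]],[[-0.2,1.2,0],[0,0,0]],[[-0.1,0.7,0],[0,0,0]]]' > mv.in && python3 drive.py mv.in
echo '[[[0,0.3,0],[0,0,0]],[[0,0,0.6],[0,0,0]],[[0,0,0.6],[0,0,0]],[[0,0,0.4],[0,0,0]],[[0,0,0],[0,0,0]]]' > mv.in && python3 drive.py mv.in
echo '[[[0,0,0.2],[0,0,0]],[[0,0,0],[0,0,0]]]' > mv.in && python3 drive.py mv.in
python3 -c "
from h import *
delta([.421,-.0645,.069],7)"
```

```text
time: 30.4
tool_pos: [0.4211, -0.063, 0.2464]
tool_rot: [3.141, -0.001, 0.126]
contact_force: [0.2, 0.0, -3.7]
opening: 0.0115
grip_force: 30.0
time: 30.82
tool_pos: [0.4207, -0.0637, 0.2296]
tool_rot: [-3.141, 0.001, 0.128]
contact_force: [-0.4, 0.3, -2.1]
opening: 0.012
grip_force: 30.0
time: 30.98
tool_pos: [0.4208, -0.0637, 0.2291]
tool_rot: [-3.141, 0.0, 0.128]
contact_force: [-3.6, 2.8, 10.7]
opening: 0.0118
grip_force: 30.0
grasp [ 0.4207 -0.0637  0.0701] yaw 7.3 t 31.0 -> d [0.0002 0.0009 0.0011] rz 0.006
```

```bash

echo '[[[0,0,0],[0,0,0]],[[0,0,0],[0,0,0]],[[0,0,0],[0,0,0]],[[0,0,0],[0,0,0]],[[0,0,-2],[0,0,0]],[[0,0,-4],[0,0,0]],[[0,0,-4],[0,0,0]],[[0,0,-4],[0,0,0]]]' > mv.in && python3 drive.py mv.in 0.05
echo '[[[0,0,-4],[0,0,0]],[[0,-3.8,-1],[0,0,0]],[[0,-3.8,0],[0,0,0]],[[0,-3.8,0],[0,0,0]],[[0,-3.8,0],[0,0,0]],[[0,-3.8,0],[0,0,0]],[[0,-3.8,0],[0,0,0]],[[0,-3.8,0],[0,0,0]]]' > mv.in && python3 drive.py mv.in
echo '[[[0,-3.8,0],[0,0,0]],[[0,-3,0],[0,0,-0.1]],[[0,0,0],[0,0,-0.12]],[[0,0,0],[0,0,-0.12]],[[0,0,0],[0,0,-0.12]],[[0,0,0],[0,0,-0.11]],[[0,0,0],[0,0,0]],[[0,0,0],[0,0,0]]]' > mv.in && python3 drive.py mv.in 0.05
python3 - <<'E'
from h import *
delta([.4447,.3547,.25],40)
w=cam("wrist"); crop(w,0,0,640,400,1.2,"pics/w12.png"); print(w["pose"].tolist())
for n,lo,hi in(("O",(9,200,120),(16,255,255)),("R",(0,170,90),(6,255,255)),("W",(0,0,150),(179,50,255))):
    cs=[c for c in cv2.findContours(mask(w,lo,hi,(0,0,640,290)),cv2.RETR_EXTERNAL,cv2.CHAIN_APPROX_NONE)[0] if cv2.contourArea(c)>60]
    print(n,[cv2.boundingRect(c) for c in cs])
E
```

```text
time: 31.65
tool_pos: [0.4205, -0.0641, 0.3698]
tool_rot: [-3.141, 0.001, 0.127]
contact_force: [1.1, -0.4, -0.6]
opening: 0.0495
grip_force: 0.0
time: 32.32
tool_pos: [0.3865, 0.2014, 0.4184]
tool_rot: [3.141, -0.0, 0.127]
contact_force: [1.1, -0.9, -0.3]
opening: 0.0503
grip_force: 0.0
time: 32.98
tool_pos: [0.3786, 0.2671, 0.4182]
tool_rot: [3.142, 0.0, 0.694]
contact_force: [-0.3, -0.7, -0.1]
opening: 0.0503
grip_force: 0.0
grasp [0.3786 0.267  0.2592] yaw 39.7 t 33.0 -> d [ 0.1069 -0.0251  0.0092] rz -0.005
[[0.6398184485686275, -0.7322342643974235, -0.23337809433106332, 0.44158463426103056], [-0.7685260358608391, -0.6097197427800825, -0.19393186295246642, 0.3194133432482552], [-0.00029167663382048524, 0.3034383253752798, -0.9528510364260444, 0.39788195945504473], [0.0, 0.0, 0.0, 1.0]]
O []
R [(571, 0, 53, 38), (285, 0, 16, 32)]
W [(282, 47, 13, 55), (523, 25, 12, 64), (474, 0, 17, 62), (416, 0, 17, 35)]
```

View pics/w12.png

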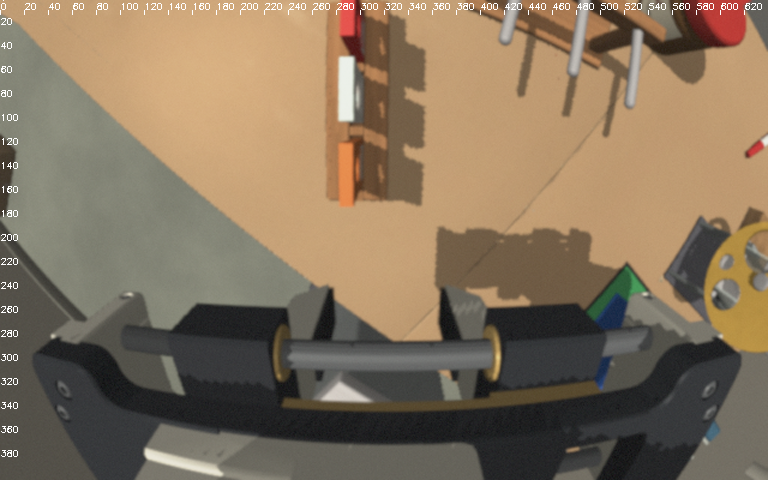

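The wrist view shows the three tag tops in line with the tool: orange at (289,144), white at (288,75) and red at about (291,15). The peg tips are at (421,35), (478,60) and (525,87). Converting these to world coordinates:

```bash
python3 - <<'E'
from h import *
w=cam("wrist")
o=lambda u,v,z:(lambda q,d:q+d*(z-q[2])/d[2])(*wray(w,u,v))
for n,p in (("O",(289,144)),("O ends",(289,117.5)),("",(289,171)),("W",(288.7,74.5)),("W e",(288.7,47.5)),("",(288.7,101.5)),("Rnear",(292,44))): print(n,o(*p,.135))
for p in((421,35),(478,60),(525,87)): print("tip",o(*p,.125))
x=o(289,144,.135); delta([x[0],x[1],.13],40)
E
```

```text
O [0.3985 0.3202 0.135 ]
O ends [0.4162 0.3344 0.135 ]
 [0.3799 0.3054 0.135 ]
W [0.4445 0.3579 0.135 ]
W e [0.4626 0.3729 0.135 ]
 [0.4266 0.3432 0.135 ]
Rnear [0.4667 0.3727 0.135 ]
tip [0.5506 0.2953 0.125 ]
tip [0.575  0.2401 0.125 ]
tip [0.5974 0.184  0.125 ]
grasp [0.3786 0.267  0.2593] yaw 39.7 t 33.1 -> d [ 0.0493 -0.0282  0.1293] rz -0.004
```

```bash

echo '[[[2.5,-1.4,0],[0,0,0]],[[2.5,-1.4,3],[0,0,0]],[[0,0,3],[0,0,0]],[[0,0,3],[0,0,0]],[[0,0,0],[0,0,0]],[[0,0,0],[0,0,0]]]' > mv.in && python3 drive.py mv.in
python3 -c "
from h import *
delta([.3985,.3202,.129],39.5)"
```

```text
time: 33.58
tool_pos: [0.3989, 0.3205, 0.3277]
tool_rot: [-3.141, 0.003, 0.695]
contact_force: [-0.1, -0.1, 1.2]
opening: 0.0498
grip_force: 0.0
grasp [0.3984 0.3202 0.1687] yaw 39.8 t 33.6 -> d [0.0002 0.     0.0397] rz 0.006
```

```bash

echo '[[[0,0,2],[0,0,0]],[[0,0,2],[0,0,0]],[[0,0,0],[0,0,0]],[[0,0,0],[0,0,0]]]' > mv.in && python3 drive.py mv.in
echo '[[[0,0,0],[0,0,0]],[[0,0,0],[0,0,0]],[[0,0,0],[0,0,0]],[[0,0,0],[0,0,0]],[[0,0,0],[0,0,0]],[[0,0,0],[0,0,0]],[[0,0,0],[0,0,0]]]' > mv.in && python3 drive.py mv.in 0 25
echo '[[[0,0,-1],[0,0,0]],[[0,0,-2.5],[0,0,0]],[[0,0,-3.5],[0,0,0]],[[0,0,-3.5],[0,0,0]],[[0,0,-3.5],[0,0,0]],[[0,0,-1],[0,0,0]],[[0,0,0],[0,0,0]]]' > mv.in && python3 drive.py mv.in
echo '[[[0,0,0],[0,0,-0.1]],[[0,0,0],[0,0,-0.117]],[[0,0,0],[0,0,-0.117]],[[0,0,0],[0,0,-0.117]],[[0,0,0],[0,0,-0.117]],[[0,0,0],[0,0,-0.117]],[[0,0,0],[0,0,-0.117]],[[0,0,0],[0,0,-0.117]]]' > mv.in && python3 drive.py mv.in >/dev/null
echo '[[[0,0,0],[0,0,-0.117]],[[0,0,0],[0,0,-0.117]],[[0,0,0],[0,0,-0.107]],[[0,0,0],[0,0,0]]]' > mv.in && python3 drive.py mv.in
python3 - <<'E'
from h import *
x=np.array([np.cos(np.radians(22)),np.sin(np.radians(22))]); t=np.array([.5964,.1857])
delta([*(t-.045*x),.161],112); delta([*(t+.03*x),.161],112)
E
```

```text
time: 33.92
tool_pos: [0.3995, 0.3206, 0.2899]
tool_rot: [3.141, -0.001, 0.696]
contact_force: [0.2, 0.0, 0.9]
opening: 0.0502
grip_force: 0.0
time: 34.5
tool_pos: [0.399, 0.3206, 0.2885]
tool_rot: [3.141, -0.0, 0.697]
contact_force: [-0.8, 0.2, 1.7]
opening: 0.01
grip_force: 25.0
time: 35.08
tool_pos: [0.3991, 0.3207, 0.4425]
tool_rot: [3.14, -0.007, 0.697]
contact_force: [1.0, 0.5, -0.7]
opening: 0.01
grip_force: 25.0
time: 36.08
tool_pos: [0.3988, 0.3205, 0.437]
tool_rot: [-3.139, 0.0, 1.961]
contact_force: [0.9, 0.4, -0.1]
opening: 0.0101
grip_force: 25.0
grasp [0.3984 0.3202 0.278 ] yaw 112.3 t 36.1 -> d [-0.1994  0.0874  0.1169] rz 0.006
grasp [0.3984 0.3202 0.278 ] yaw 112.3 t 36.1 -> d [-0.1998  0.1624  0.1167] rz 0.006
```

```bash

echo '[[[-2,0.87,0],[0,0,0]],[[-3.3,1.45,0],[0,0,0]],[[-3.3,1.45,0],[0,0,0]],[[-3.3,1.45,0],[0,0,0]],[[-3.3,1.45,0],[0,0,0]],[[-3.3,1.45,0],[0,0,0]],[[-1.45,0.6,0],[0,0,0]],[[0,0,0],[0,0,0]]]' > mv.in && python3 drive.py mv.in
echo '[[[0,0,2.5],[0,0,0]],[[0,0,3.5],[0,0,0]],[[0,0,3.5],[0,0,0]],[[0,0,2],[0,0,0]],[[0,0,0],[0,0,0]],[[0,0,0],[0,0,0]]]' > mv.in && python3 drive.py mv.in
python3 - <<'E'
from h import *
x=np.array([np.cos(np.radians(22)),np.sin(np.radians(22))]); t=np.array([.5964,.1857])
delta([*(t+.03*x),.161],112)
w=cam("wrist"); crop(w,200,100,460,260,2.9,"pics/w13.png")
m=mask(w,(0,0,90),(179,60,255),(150,0,520,250)); print([cv2.boundingRect(c) for c in cv2.findContours(m,cv2.RETR_EXTERNAL,cv2.CHAIN_APPROX_NONE)[0] if cv2.contourArea(c)>80])
m=mask(w,(8,190,90),(17,255,255),(150,0,520,280)); print([cv2.boundingRect(c) for c in cv2.findContours(m,cv2.RETR_EXTERNAL,cv2.CHAIN_APPROX_NONE)[0] if cv2.contourArea(c)>80])
E
```

```text
time: 36.75
tool_pos: [0.5569, 0.1659, 0.4368]
tool_rot: [-3.14, 0.0, 1.95]
contact_force: [-0.3, -0.4, -1.4]
opening: 0.01
grip_force: 25.0
time: 37.25
tool_pos: [0.5542, 0.1694, 0.3228]
tool_rot: [-3.139, -0.001, 1.956]
contact_force: [-0.5, 0.3, 0.1]
opening: 0.0099
grip_force: 25.0
grasp [0.5537 0.1694 0.1638] yaw 112.1 t 37.2 -> d [-0.001   0.0757  0.0026] rz 0.002
[(335, 238, 29, 12), (282, 238, 28, 12), (388, 223, 103, 26), (396, 139, 107, 18), (398, 38, 109, 32)]
[]
```

```bash
python3 - <<'E'
from h import *
w=cam("wrist"); im=w["image"]
m=mask(w,(0,0,90),(179,60,255),(380,0,520,260))
cs=[c for c in cv2.findContours(m,cv2.RETR_EXTERNAL,cv2.CHAIN_APPROX_NONE)[0] if cv2.contourArea(c)>80]
R=np.array([np.cos(np.radians(22)),np.sin(np.radians(22))])
for c in cs:
    c=c[:,0]
    for u0 in (3,30,60,90):
        u=c[:,0].min()+u0; v=c[np.abs(c[:,0]-u)<=1][:,1]; z=.126-.0016*0-.0002*0
        q,d=wray(w,u,(v.min()+v.max())/2)
        # intersect with sloped peg line height ~ z=.126-.215*(s)
        s=0
        for _ in range(5):
            zz=.126-.2*s; p=q+d*(zz-q[2])/d[2]; s=(p[:2]-[.5964,.1857])@R
        print(u,v.min(),v.max(),p,"s",round(s,4),"lat from peg1",round((p[:2]-[.5964,.1857])@[-R[1],R[0]],4))
delta([0,0,0])
E
```

```text
505 242 259 [0.7028 0.204  0.1049] s 0.1055 lat from peg1 -0.0229Traceback (most recent call last):
  File "<stdin>", line 10, in <module>
    return umr_minimum(a, axis, None, out, keepdims, initial, where)
ValueError: zero-size array to reduction operation minimum which has no identity
```

```bash
cat > pegs.py <<'E'
from h import *
w=cam("wrist")
m=mask(w,(0,0,90),(179,60,255),(380,0,505,260))
R=np.array([np.cos(np.radians(22)),np.sin(np.radians(22))])
for c in cv2.findContours(m,cv2.RETR_EXTERNAL,cv2.CHAIN_APPROX_NONE)[0]:
    if cv2.contourArea(c)<80: continue
    c=c[:,0]; print(c[:,0].min(),c[:,0].max())
    for u in range(c[:,0].min()+3,c[:,0].max()-4,25):
        v=c[np.abs(c[:,0]-u)<=1][:,1]
        if len(v)<2: continue
        q,d=wray(w,u,(v.min()+v.max())/2); s=0
        for _ in range(8): p=q+d*(.126-.2*s-q[2])/d[2]; s=(p[:2]-[.5964,.1857])@R
        print(u,v.min(),v.max(),p,"s",round(s,4),"lat from peg1",round((p[:2]-[.5964,.1857])@[-R[1],R[0]],4))
E
python3 pegs.py
```

```text
385 486
388 232 245 [0.5943 0.1854 0.1264] s -0.002 lat from peg1 0.0005
413 229 243 [0.6111 0.192  0.1228] s 0.0159 lat from peg1 0.0003
438 226 240 [0.6291 0.1993 0.1189] s 0.0355 lat from peg1 0.0004
463 223 236 [0.649  0.2077 0.1146] s 0.057 lat from peg1 0.0006
391 497
394 139 151 [0.5717 0.2409 0.1265] s -0.0023 lat from peg1 0.0604
419 138 153 [0.5872 0.247  0.1231] s 0.0144 lat from peg1 0.0602
444 138 153 [0.604  0.2541 0.1195] s 0.0326 lat from peg1 0.0605
469 140 153 [0.6229 0.2615 0.1154] s 0.053 lat from peg1 0.0604
393 501
396 38 51 [0.5493 0.2961 0.1265] s -0.0023 lat from peg1 0.1201
421 40 53 [0.564  0.3031 0.1232] s 0.0139 lat from peg1 0.121
446 44 57 [0.5804 0.3099 0.1197] s 0.0317 lat from peg1 0.1211
471 49 62 [0.5988 0.3173 0.1157] s 0.0515 lat from peg1 0.1211
496 55 67 [0.6195 0.3258 0.1112] s 0.0739 lat from peg1 0.1213
```

```bash

echo '[[[-0.1,1.2,0],[0,0,0]],[[0,1.6,0],[0,0,0]],[[0,1.6,0.1],[0,0,0]],[[0,1.6,0.1],[0,0,0]],[[0,1.4,0],[0,0,0]],[[0,0,0],[0,0,0]],[[0,0,0],[0,0,0]]]' > mv.in && python3 drive.py mv.in
echo '[[[0,0,0.5],[0,0,0]],[[0,0,0.5],[0,0,0]],[[0,0,0],[0,0,0]],[[0,0,0],[0,0,0]]]' > mv.in && python3 drive.py mv.in
python3 -c "
from h import *
delta([0,0,0])"
```

```text
time: 37.98
tool_pos: [0.6239, 0.1957, 0.3225]
tool_rot: [3.14, 0.0, 1.957]
contact_force: [-0.3, -0.5, -1.0]
opening: 0.0097
grip_force: 25.0
time: 38.32
tool_pos: [0.6234, 0.1954, 0.3113]
tool_rot: [-3.141, -0.0, 1.957]
contact_force: [-0.0, -0.5, -1.0]
opening: 0.0096
grip_force: 25.0
grasp [0.6233 0.1954 0.1523] yaw 112.1 t 38.3 -> d [ 0.0536 -0.6509  0.1528] rz None
```

```bash

echo '[[[0,0,0.2],[0,0,0]],[[0,0,0],[0,0,0]]]' > mv.in && python3 drive.py mv.in
echo '[[[0,0,0],[0,0,0]],[[0,0,0],[0,0,0]],[[0,0,0],[0,0,0]],[[0,0,0],[0,0,0]],[[0,0,-2],[0,0,0]],[[0,0,-4],[0,0,0]],[[0,0,-4],[0,0,0]],[[0,0,-3],[0,0,0]]]' > mv.in && python3 drive.py mv.in 0.035
echo '[[[0,0,0],[0,0,0.12]],[[0,0,0],[0,0,0.12]],[[0,0,0],[0,0,0.12]],[[0,0,0],[0,0,0.12]],[[0,0,0],[0,0,0.12]],[[0,0,0],[0,0,0.12]],[[0,0,0],[0,0,0.12]],[[0,0,0],[0,0,0.12]]]' > mv.in && python3 drive.py mv.in >/dev/null
echo '[[[0,0,0],[0,0,0.12]],[[0,0,0],[0,0,0.12]],[[0,0,0],[0,0,0.07]],[[0,0,0],[0,0,0]]]' > mv.in && python3 drive.py mv.in 0.05
python3 - <<'E'
from h import *
w=cam("wrist")
m=mask(w,(8,170,90),(18,255,255)); cs=[c for c in cv2.findContours(m,cv2.RETR_EXTERNAL,cv2.CHAIN_APPROX_NONE)[0] if cv2.contourArea(c)>60]
o=lambda u,v,z:(lambda q,d:q+d*(z-q[2])/d[2])(*wray(w,u,v))
for c in cs: (r:=cv2.minAreaRect(c)); print(r,o(*r[0],.155))
for n in("top","scene"):
    c=cam(n); m=mask(c,(8,190,110),(18,255,255),(215,140,320,220) if n=="top" else (360,140,430,240)); cs=[k for k in cv2.findContours(m,cv2.RETR_EXTERNAL,cv2.CHAIN_APPROX_NONE)[0] if cv2.contourArea(k)>15]
    print(n,[(cv2.boundingRect(k)) for k in cs], "expected top of tag",proj(c,[.6235,.1955,.155]))
delta([.4445,.3579,.27],39.5)
E
```

```text
time: 38.48
tool_pos: [0.6237, 0.1956, 0.3104]
tool_rot: [3.14, 0.0, 1.957]
contact_force: [-1.8, 0.2, 4.2]
opening: 0.0095
grip_force: 25.0
time: 39.15
tool_pos: [0.6238, 0.1955, 0.4426]
tool_rot: [3.139, 0.001, 1.957]
contact_force: [1.1, -0.5, 0.8]
opening: 0.0352
grip_force: 0.0
time: 40.15
tool_pos: [0.6239, 0.1955, 0.4391]
tool_rot: [-3.142, 0.0, 0.684]
contact_force: [-0.4, -0.4, 0.0]
opening: 0.0499
grip_force: 0.0
((605.7500610351562, 264.7500305175781), (10.606600761413574, 22.62741470336914), 45.0) [ 0.8058 -0.1825  0.155 ]
((323.08367919921875, 190.7144012451172), (57.648651123046875, 17.891891479492188), 18.924646377563477) [0.6302 0.1994 0.155 ]
top [] expected top of tag (np.float64(283.29528160657264), np.float64(177.94693688920117))
scene [(375, 171, 7, 15)] expected top of tag (np.float64(377.1340030588025), np.float64(176.098871736905))
grasp [0.6238 0.1955 0.2802] yaw 39.5 t 40.3 -> d [-0.0351 -0.2394  0.0103] rz -0.0
```

Careful with the scale: shifts go in cm. That gives: -0.035 m is -3.5, -0.034 m is -3.4.

```bash

echo '[[[-0.5,-3.4,0],[0,0,0]],[[-0.5,-3.4,0],[0,0,0]],[[-0.5,-3.4,0],[0,0,0]],[[-0.5,-3.4,0],[0,0,0]],[[-0.5,-3.4,0],[0,0,0]],[[-0.5,-3.4,0],[0,0,0]],[[-0.5,-3.5,3],[0,0,0]],[[0,0,3],[0,0,0]]]' > mv.in && python3 drive.py mv.in
echo '[[[0,0,3],[0,0,0]],[[0,0,0],[0,0,0]],[[0,0,0],[0,0,0]]]' > mv.in && python3 drive.py mv.in
python3 - <<'E'
from h import *
delta([.4445,.3579,.129],39.5)
w=cam("wrist")
o=lambda u,v,z:(lambda q,d:q+d*(z-q[2])/d[2])(*wray(w,u,v))
for n,lo,hi in(("R",(0,170,80),(6,255,255)),("W",(0,0,170),(179,50,255))):
    for c in cv2.findContours(mask(w,lo,hi,(220,0,420,300)),cv2.RETR_EXTERNAL,cv2.CHAIN_APPROX_NONE)[0]:
        if cv2.contourArea(c)>60: r=cv2.minAreaRect(c); print(n,r,o(*r[0],.135))
E
```

```text
time: 40.97
tool_pos: [0.4442, 0.3592, 0.3843]
tool_rot: [-3.14, -0.006, 0.693]
contact_force: [-0.0, 1.0, -0.7]
opening: 0.0501
grip_force: 0.0
time: 41.22
tool_pos: [0.4478, 0.3557, 0.3517]
tool_rot: [-3.141, 0.003, 0.688]
contact_force: [-0.2, -0.2, 0.5]
opening: 0.0501
grip_force: 0.0
grasp [0.4474 0.3554 0.1928] yaw 39.4 t 41.2 -> d [-0.0004 -0.0037  0.0638] rz -0.001
R ((316.4999694824219, 135.5), (70.99998474121094, 14.999998092651367), 90.0) [0.4936 0.398  0.135 ]
W ((316.0, 207.0), (24.0, 14.0), 90.0) [0.4564 0.3681 0.135 ]
```

```bash

echo '[[[0,-0.4,2],[0,0,0]],[[0,0,2.5],[0,0,0]],[[0,0,1.85],[0,0,0]],[[0,0,0],[0,0,0]],[[0,0,0],[0,0,0]]]' > mv.in && python3 drive.py mv.in
echo '[[[0,0,0],[0,0,0]],[[0,0,0],[0,0,0]],[[0,0,0],[0,0,0]],[[0,0,0],[0,0,0]],[[0,0,0],[0,0,0]],[[0,0,0],[0,0,0]],[[0,0,0],[0,0,0]]]' > mv.in && python3 drive.py mv.in 0 25
echo '[[[0,0,-1],[0,0,0]],[[0,0,-2.5],[0,0,0]],[[0,0,-3.5],[0,0,0]],[[0,0,-3.5],[0,0,0]],[[0,0,-3.5],[0,0,0]],[[0,0,-1],[0,0,0]],[[0,0,0],[0,0,0]]]' > mv.in && python3 drive.py mv.in
echo '[[[0,0,0],[0,0,-0.1]],[[0,0,0],[0,0,-0.117]],[[0,0,0],[0,0,-0.117]],[[0,0,0],[0,0,-0.117]],[[0,0,0],[0,0,-0.117]],[[0,0,0],[0,0,-0.117]],[[0,0,0],[0,0,-0.117]],[[0,0,0],[0,0,-0.117]]]' > mv.in && python3 drive.py mv.in >/dev/null
echo '[[[0,0,0],[0,0,-0.117]],[[0,0,0],[0,0,-0.117]],[[0,0,0],[0,0,-0.112]],[[0,0,0],[0,0,0]]]' > mv.in && python3 drive.py mv.in
python3 - <<'E'
from h import *
x=np.array([np.cos(np.radians(22)),np.sin(np.radians(22))]); t=np.array([.5734,.2413])
delta([*(t-.045*x),.1635],112)
E
```

```text
time: 41.68
tool_pos: [0.4462, 0.3588, 0.2904]
tool_rot: [3.141, -0.001, 0.686]
contact_force: [-1.0, 1.2, 1.0]
opening: 0.0503
grip_force: 0.0
time: 42.27
tool_pos: [0.4453, 0.3589, 0.2891]
tool_rot: [3.142, -0.0, 0.687]
contact_force: [0.8, 0.7, 1.6]
opening: 0.0099
grip_force: 25.0
time: 42.85
tool_pos: [0.4454, 0.3589, 0.4431]
tool_rot: [3.14, -0.007, 0.687]
contact_force: [1.6, 0.3, -0.9]
opening: 0.0101
grip_force: 25.0
time: 43.85
tool_pos: [0.4452, 0.3587, 0.437]
tool_rot: [-3.138, 0.001, 1.956]
contact_force: [-0.1, -0.8, -1.6]
opening: 0.0097
grip_force: 25.0
grasp [0.4447 0.3584 0.278 ] yaw 112.1 t 43.9 -> d [-0.1567  0.0307  0.1145] rz 0.001
```

```bash

echo '[[[-1.5,0.3,0],[0,0,0]],[[-3,0.6,0],[0,0,0]],[[-3.3,0.6,0],[0,0,0]],[[-3.3,0.6,0],[0,0,0]],[[-3,0.6,0],[0,0,0]],[[-1.55,0.3,0],[0,0,0]],[[0,0,0],[0,0,0]],[[0,0,0],[0,0,0]]]' > mv.in && python3 drive.py mv.in
echo '[[[0,0,2.5],[0,0,0]],[[0,0,3.5],[0,0,0]],[[0,0,3.5],[0,0,0]],[[0,0,1.85],[0,0,0]],[[0,0,0],[0,0,0]],[[0,0,0],[0,0,0]]]' > mv.in && python3 drive.py mv.in
python3 - <<'E'
from h import *
x=np.array([np.cos(np.radians(22)),np.sin(np.radians(22))]); t=np.array([.5738,.2416])
delta([*(t+.03*x),.1635],112)
E
```

```text
time: 44.52
tool_pos: [0.5316, 0.224, 0.4377]
tool_rot: [-3.139, -0.001, 1.947]
contact_force: [-0.7, 1.2, -1.1]
opening: 0.0095
grip_force: 25.0
time: 45.02
tool_pos: [0.5308, 0.2257, 0.3248]
tool_rot: [-3.139, -0.0, 1.952]
contact_force: [0.5, 0.1, 0.1]
opening: 0.0097
grip_force: 25.0
grasp [0.5304 0.2256 0.1658] yaw 111.8 t 45.0 -> d [-0.0012  0.0763  0.0021] rz -0.003
```

```bash

echo '[[[-0.1,1.2,0.2],[0,0,0]],[[0,1.6,0],[0,0,0]],[[0,1.6,0.1],[0,0,0]],[[0,1.6,0.1],[0,0,0]],[[0,1.4,0],[0,0,0]],[[0,0,0],[0,0,0]],[[0,0,0],[0,0,0]]]' > mv.in && python3 drive.py mv.in
echo '[[[0,0,0.6],[0,0,0]],[[0,0,0.5],[0,0,0]],[[0,0,0.1],[0,0,0]],[[0,0,0],[0,0,0]],[[0,0,0],[0,0,0]]]' > mv.in && python3 drive.py mv.in
echo '[[[0,0,0],[0,0,0]],[[0,0,0],[0,0,0]],[[0,0,0],[0,0,0]],[[0,0,0],[0,0,0]],[[0,0,-2],[0,0,0]],[[0,0,-4],[0,0,0]],[[0,0,-4],[0,0,0]],[[0,0,-3],[0,0,0]]]' > mv.in && python3 drive.py mv.in 0.035
echo '[[[0,0,0],[0,0,0.12]],[[0,0,0],[0,0,0.12]],[[0,0,0],[0,0,0.12]],[[0,0,0],[0,0,0.12]],[[0,0,0],[0,0,0.12]],[[0,0,0],[0,0,0.12]],[[0,0,0],[0,0,0.12]],[[0,0,0],[0,0,0.12]]]' > mv.in && python3 drive.py mv.in >/dev/null
echo '[[[0,0,0],[0,0,0.12]],[[0,0,0],[0,0,0.12]],[[0,0,0],[0,0,0.07]],[[0,0,0],[0,0,0]]]' > mv.in && python3 drive.py mv.in 0.05
python3 -c "
from h import *
delta([.4925,.3975,.19],39.5)"
```

```text
time: 45.6
tool_pos: [0.6005, 0.2519, 0.323]
tool_rot: [3.139, 0.0, 1.952]
contact_force: [0.6, -0.1, -0.8]
opening: 0.0096
grip_force: 25.0
time: 46.02
tool_pos: [0.5999, 0.2513, 0.3108]
tool_rot: [3.14, -0.0, 1.952]
contact_force: [-1.5, 0.4, 6.9]
opening: 0.01
grip_force: 25.0
time: 46.68
tool_pos: [0.6003, 0.2512, 0.4425]
tool_rot: [3.139, 0.0, 1.952]
contact_force: [0.8, 0.1, 0.4]
opening: 0.0349
grip_force: 0.0
time: 47.68
tool_pos: [0.6005, 0.2512, 0.439]
tool_rot: [-3.141, 0.001, 0.679]
contact_force: [-1.2, -0.1, 0.8]
opening: 0.0499
grip_force: 0.0
grasp [0.6004 0.2512 0.28  ] yaw 38.9 t 47.7 -> d [ 0.008  -0.1816  0.0901] rz -0.01
```

```bash

echo '[[[0.15,-3,0],[0,0,-0.01]],[[0.15,-3.5,0],[0,0,0]],[[0.15,-3.5,0],[0,0,0]],[[0.15,-3.5,0],[0,0,0]],[[0.15,-3,0],[0,0,0]],[[0.05,-1.7,3],[0,0,0]],[[0,0,3],[0,0,0]],[[0,0,3],[0,0,0]]]' > mv.in && python3 drive.py mv.in
echo '[[[0,0,0],[0,0,0]],[[0,0,0],[0,0,0]]]' > mv.in && python3 drive.py mv.in
python3 - <<'E'
from h import *
w=cam("wrist")
o=lambda u,v,z:(lambda q,d:q+d*(z-q[2])/d[2])(*wray(w,u,v))
for c in cv2.findContours(mask(w,(0,170,80),(6,255,255),(220,0,420,300)),cv2.RETR_EXTERNAL,cv2.CHAIN_APPROX_NONE)[0]:
    if cv2.contourArea(c)>60:
        x,y,a,b=cv2.boundingRect(c); print(x,y,a,b,o(x+a/2,y,.135),o(x+a/2,y+b,.135))
delta([.4925,.3975,.129],39.5)
E
```

```text
time: 48.35
tool_pos: [0.4895, 0.398, 0.3488]
tool_rot: [3.141, -0.001, 0.697]
contact_force: [-0.1, 0.3, -0.6]
opening: 0.0499
grip_force: 0.0
time: 48.52
tool_pos: [0.4906, 0.3967, 0.3484]
tool_rot: [-3.141, 0.004, 0.693]
contact_force: [0.0, 0.5, 1.6]
opening: 0.0499
grip_force: 0.0
316 160 16 96 [0.5274 0.4258 0.135 ] [0.4755 0.3823 0.135 ]
grasp [0.4913 0.3968 0.1914] yaw 39.7 t 48.6 -> d [0.0013 0.0002 0.0624] rz 0.003
```

```bash

echo '[[[0.1,0,2],[0,0,0]],[[0,0,2.5],[0,0,0]],[[0,0,1.75],[0,0,0]],[[0,0,0],[0,0,0]],[[0,0,0],[0,0,0]]]' > mv.in && python3 drive.py mv.in
echo '[[[0,0,0],[0,0,0]],[[0,0,0],[0,0,0]],[[0,0,0],[0,0,0]],[[0,0,0],[0,0,0]],[[0,0,0],[0,0,0]],[[0,0,0],[0,0,0]],[[0,0,0],[0,0,0]]]' > mv.in && python3 drive.py mv.in 0 25
echo '[[[0,0,-1],[0,0,0]],[[0,0,-2.5],[0,0,0]],[[0,0,-3.5],[0,0,0]],[[0,0,-3.5],[0,0,0]],[[0,0,-3.5],[0,0,0]],[[0,0,-1],[0,0,0]],[[0,0,0],[0,0,0]]]' > mv.in && python3 drive.py mv.in
echo '[[[0,0,0],[0,0,-0.1]],[[0,0,0],[0,0,-0.117]],[[0,0,0],[0,0,-0.117]],[[0,0,0],[0,0,-0.117]],[[0,0,0],[0,0,-0.117]],[[0,0,0],[0,0,-0.117]],[[0,0,0],[0,0,-0.117]],[[0,0,0],[0,0,-0.117]]]' > mv.in && python3 drive.py mv.in >/dev/null
echo '[[[0,0,0],[0,0,-0.117]],[[0,0,0],[0,0,-0.117]],[[0,0,0],[0,0,-0.11]],[[0,0,0],[0,0,0]]]' > mv.in && python3 drive.py mv.in
python3 - <<'E'
from h import *
x=np.array([np.cos(np.radians(22)),np.sin(np.radians(22))]); t=np.array([.551,.2972])
delta([*(t-.045*x),.1635],112)
E
```

```text
time: 48.98
tool_pos: [0.4923, 0.3974, 0.2886]
tool_rot: [3.141, -0.002, 0.692]
contact_force: [0.7, -0.1, 1.2]
opening: 0.0497
grip_force: 0.0
time: 49.57
tool_pos: [0.4915, 0.3974, 0.2871]
tool_rot: [3.141, -0.0, 0.692]
contact_force: [0.7, 0.4, 0.8]
opening: 0.0097
grip_force: 25.0
time: 50.15
tool_pos: [0.4915, 0.3974, 0.4415]
tool_rot: [3.14, -0.008, 0.692]
contact_force: [0.4, -0.0, -1.3]
opening: 0.0101
grip_force: 25.0
time: 51.15
tool_pos: [0.4914, 0.3973, 0.4348]
tool_rot: [-3.138, 0.001, 1.959]
contact_force: [-0.5, 0.4, -0.6]
opening: 0.0098
grip_force: 25.0
grasp [0.4909 0.397  0.2758] yaw 112.2 t 51.1 -> d [-0.1148 -0.0267  0.1125] rz 0.004
```

```bash

echo '[[[-1.5,-0.4,0],[0,0,0]],[[-3,-0.7,0],[0,0,0]],[[-3,-0.7,0],[0,0,0]],[[-2.5,-0.6,0],[0,0,0]],[[-1.48,-0.3,0],[0,0,0]],[[0,0,0],[0,0,0]],[[0,0,0],[0,0,0]]]' > mv.in && python3 drive.py mv.in
echo '[[[0,0,2.5],[0,0,0]],[[0,0,3.5],[0,0,0]],[[0,0,3.5],[0,0,0]],[[0,0,1.85],[0,0,0]],[[0,0,0],[0,0,0]],[[0,0,0],[0,0,0]]]' > mv.in && python3 drive.py mv.in
python3 - <<'E'
from h import *
x=np.array([np.cos(np.radians(22)),np.sin(np.radians(22))]); t=np.array([.551,.2972])
delta([*(t+.03*x),.162],112)
E
```

```text
time: 51.73
tool_pos: [0.5096, 0.2803, 0.4361]
tool_rot: [-3.14, -0.0, 1.951]
contact_force: [0.1, 0.8, -0.8]
opening: 0.0097
grip_force: 25.0
time: 52.23
tool_pos: [0.5092, 0.2818, 0.3226]
tool_rot: [-3.139, -0.0, 1.955]
contact_force: [0.2, 0.9, -0.2]
opening: 0.0101
grip_force: 25.0
grasp [0.5088 0.2817 0.1636] yaw 112.0 t 52.2 -> d [-0.0014  0.0749  0.0014] rz 0.0
```

Insert, lower and release, then withdraw up and away so the cameras have a clear view.

```bash

echo '[[[-0.15,1.2,0.1],[0,0,0]],[[0,1.6,0],[0,0,0]],[[0,1.6,0.1],[0,0,0]],[[0,1.6,0.1],[0,0,0]],[[0,1.4,0],[0,0,0]],[[0,0,0],[0,0,0]],[[0,0,0],[0,0,0]]]' > mv.in && python3 drive.py mv.in
echo '[[[0,0,0.6],[0,0,0]],[[0,0,0.5],[0,0,0]],[[0,0,0.1],[0,0,0]],[[0,0,0],[0,0,0]],[[0,0,0],[0,0,0]]]' > mv.in && python3 drive.py mv.in
echo '[[[0,0,0],[0,0,0]],[[0,0,0],[0,0,0]],[[0,0,0],[0,0,0]],[[0,0,0],[0,0,0]],[[0,0,-2],[0,0,0]],[[0,0,-4],[0,0,0]],[[0,0,-4],[0,0,0]],[[0,0,-4],[0,0,0]]]' > mv.in && python3 drive.py mv.in 0.035
echo '[[[0,-3.5,-2],[0,0,0]],[[0,-3.5,-2],[0,0,0]],[[0,-3.5,0],[0,0,0]],[[0,-3.5,0],[0,0,0]],[[2,-3,0],[0,0,0]],[[0,0,0],[0,0,0]],[[0,0,0],[0,0,0]]]' > mv.in && python3 drive.py mv.in
python3 - <<'E'
from h import *
t=cam("top"); s=cam("scene"); x=np.array([.9272,.3746])
tips=np.array([[.5964,.1857],[.5738,.2416],[.551,.2972]])
ranges={"O":((8,170,90),(18,255,255)),"W":((0,0,120),(179,60,255)),"R":((0,170,80),(6,255,255))}
for c,box in((t,(225,140,310,215)),(s,(355,120,425,240))):
    for (n,(lo,hi)),tp in zip(ranges.items(),tips):
        e=proj(c,[*(tp+.03*x),.15]); b=[int(e[0]-13),int(e[1]-13),int(e[0]+13),int(e[1]+13)]
        ks=[(cv2.boundingRect(k)) for k in cv2.findContours(mask(c,lo,hi,b),cv2.RETR_EXTERNAL,cv2.CHAIN_APPROX_NONE)[0] if cv2.contourArea(k)>6]
        print(n,"exp",np.round(e,1),ks)
# mat, tray, balls
m=mask(t,(100,120,50),(130,255,255),(330,180,450,300)); r=cv2.minAreaRect(big(m)); print("tray top",r,on(t,*r[0],.04))
for c,n in((t,"top"),(s,"scene")):
    e=proj(c,[.43,-.137,.02]); b=[int(e[0]-35),int(e[1]-35),int(e[0]+35),int(e[1]+35)]
    print(n,[cv2.boundingRect(k) for k in cv2.findContours(mask(c,(5,40,60),(20,200,255),b),cv2.RETR_EXTERNAL,cv2.CHAIN_APPROX_NONE)[0] if cv2.contourArea(k)>15],e)
E
```

```text
time: 52.82
tool_pos: [0.5789, 0.3077, 0.3219]
tool_rot: [3.139, 0.0, 1.955]
contact_force: [-0.8, 0.3, -0.7]
opening: 0.0099
grip_force: 25.0
time: 53.23
tool_pos: [0.5782, 0.3072, 0.3089]
tool_rot: [3.141, -0.0, 1.955]
contact_force: [-0.6, -0.0, 3.0]
opening: 0.0093
grip_force: 25.0
time: 53.9
tool_pos: [0.5785, 0.307, 0.4496]
tool_rot: [-3.14, 0.0, 1.955]
contact_force: [1.8, 0.8, 0.0]
opening: 0.0347
grip_force: 0.0
time: 54.48
tool_pos: [0.4123, 0.2621, 0.4893]
tool_rot: [3.14, 0.0, 1.956]
contact_force: [0.6, -0.0, -0.2]
opening: 0.0353
grip_force: 0.0
O exp [283. 178.] [(276, 172, 16, 16)]
W exp [263.9 185.9] [(264, 189, 6, 9), (256, 175, 16, 16)]
R exp [244.8 193.8] [(237, 189, 20, 14)]
O exp [377.5 177. ] [(375, 171, 8, 16)]
W exp [382.7 160.5] [(372, 153, 23, 19)]
R exp [387.5 144.8] [(386, 138, 6, 14)]
tray top ((394.3692932128906, 242.45387268066406), (45.148643493652344, 52.21862030029297), 82.87498474121094) [ 0.4369 -0.1388  0.04  ]
top [(384, 248, 10, 9), (399, 240, 9, 9), (385, 237, 8, 9), (357, 228, 70, 51), (357, 209, 70, 39)] (np.float64(392.9671248184463), np.float64(244.87359633137854))
scene [(210, 269, 11, 9), (264, 266, 11, 12), (233, 247, 10, 11), (238, 231, 19, 18), (254, 208, 26, 16), (210, 208, 31, 31)] (np.float64(245.22900022527108), np.float64(243.66411718879323))
```

```bash
python3 - <<'E'
from h import *
t=cam("top"); s=cam("scene"); r=[]
for c in(s,t):
    e=proj(c,[.5944,-.0807,.262]); b=[int(e[0]-20),int(e[1]-20),int(e[0]+20),int(e[1]+20)]
    k=cv2.minAreaRect(big(mask(c,(0,150,90),(8,255,255),b))); r.append(ray(c,*k[0])); print(np.round(e,1),k)
    h=proj(c,[.641,-.25,.166]); print("handle exp",h,"grey",c["image"][int(h[1]),int(h[0])])
p=tri(*r); print(p)
x=np.array([.6097,-.069,.1655]);yw=np.radians(97); d=np.array([np.cos(yw),np.sin(yw),0]); y=np.array([-d[1],d[0],0])
n=np.array([0,0,.978])-d*.208; v=p[0]-x; print("dial",np.radians(54)+np.arctan2(-(v@y),v@n))
# dark follower ball
for c in(s,t):
    for f in np.linspace(.02,-.14,5):
        q=np.array([.6138,-.0957,0])+d*f; q[2]=.095+.21*f+.02; u=proj(c,q); print(round(f,2),c["image"][int(u[1])-1:int(u[1])+2,int(u[0])-1:int(u[0])+2].mean((0,1)).round())
E
```

```text
[300.4 215.4] ((301.0769348144531, 214.3845977783203), (6.656403064727783, 17.75040626525879), 33.6900634765625)
handle exp (np.float64(268.33747265400086), np.float64(297.92199320842747)) grey [29 29 28]
[382.6 179.9] ((381.9752502441406, 179.7524871826172), (5.273697376251221, 14.129528045654297), 84.2894058227539)
handle exp (np.float64(436.972806344563), np.float64(169.41466767572004)) grey [43 41 39]
(array([ 0.5946, -0.0787,  0.2642]), np.float64(0.00018327473387621306))
dial 0.7788745210690367
0.02 [117. 110.  96.]
-0.02 [93. 89. 84.]
-0.06 [92. 89. 84.]
-0.1 [129. 125. 117.]
-0.14 [23. 22. 22.]
0.02 [139.  84.  65.]
-0.02 [155.  63.  58.]
-0.06 [110. 105.  99.]
-0.1 [178. 170. 159.]
-0.14 [83. 80. 81.]
```

Everything checks out: dial 0.78, handle at its rest position, follower back at the rear, tray centred on the mat, and all three tags hung.

```bash
python3 -c "
from cell import robot
print(robot.hand_in())"
```

```text
the job is handed in; nothing more can be done
None
```

The job is handed in at about 55 s of the 210 s allowed, and hand-in returned no verdict: by my last measurements all three balls are in the tray about 7 mm off the mat's centre, the hopper is at rest with the follower inside, the dial is at 0.78, and all three tags are on the pegs.

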